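Hook the stuck key out of the T-slot

TASK

A flat steel key is stuck in the T-slot of the steel fixture. Take the hooked pick from its stand, reach down into the slot, catch the key by its eye and gently draw it out onto the apron until it lies flat against the front lip; then put the pick back upright in its stand. Move the key only with the pick (no fingers on it), feel your way without forcing (stay under about 30 N), and leave the other things on the bench where they are.

Things in the scene. Friction and masses are not known exactly. Their poses are not given: they have to be found in the camera images.
- fixture: Fixed steel T-slot block with an apron (sizes in mm). Origin: bench level, under the centre of the slot's open mouth; x along the slot, away from the mouth and roughly away from the robot; y left, z up. Block x 0 to 115, y -45 to 45, top z 40. Slot x 0 to 100, closed at 100: floor z 10, undercut 25 wide up to z 20, then a 16 wide slit open at the top (z 20 to 40).
- slot_mouth (a point): Centre of the slot's mouth, on the slot floor (fixture 0, 0, 10). A spring pad in the undercut's +y wall, x 45 to 65 from the mouth, presses the key against the -y wall with about 5 N: it takes about 4 to 8 N to slide the key until it has left the pad.
- lip_face (a point): Foot of the lip's inner face (fixture -60, 0, 10). The slot floor runs on outside the mouth as an open apron 90 wide, x -60 to 0, same level, ending at this lip (6 thick, 8 high). When the key lies against the lip its centre is 22 from this face, 38 outside the mouth.
- key: Flat steel key 44 long (x), 22 wide (y), 5 thick (z), about 30 g, with an oblong through eye in its middle, 18 long (x) by 14 wide (y), open down to the slot floor. Origin: centre of its underside. It starts flat on the slot floor under the undercut, x along the slot, centre 35 to 75 inside the mouth; the eye is visible down the slit.
- pick: Upright hooked pick, about 95 g. Origin: centre of the underside of its square brass collar, z up. Collar 30 x 30, z 0 to 6; dark wood handle 18 x 18, z 6 to 56, flat sides facing x and y, gripped from above. Below hangs a 9 mm tube, then a 6 mm round shank ending in a flat hook toe 4 thick, 6 wide (y), reaching from x -8 to +3 about the shank's axis.
- tube_end (a point): Lower end of the pick's brass tube, 20 below the pick's origin, where the telescopic shank comes out. The toe's underside is anywhere from 54 to 76 below the pick's origin, as the last user left it: not measured, so feel for it. The shank is stiff and slides only above 50 N.
- stand: Fixed wooden stand. Origin: centre of its base on the bench, z up. Base 90 x 80 x 10. Two cheeks 60 long (x), top z 96, with a gap 15 wide (y -7.5 to 7.5), open above and at the -x side, closed by a web at x 22 to 30. The pick hangs in the gap, collar resting on the cheek tops, its x along the stand's x (toe to -x).
- stand_seat (a point): Where the pick's origin sits in the stand: middle of the cheek tops, 96 above the bench.
- steel_block: Bystander, leave alone: plain dark steel block, 50 x 35 x 25.
- hammer: Bystander, leave alone: small hammer lying flat, 260 long.
- driver: Bystander, leave alone: wood-handled driver lying flat, 200 long.
- tin: Bystander, leave alone: open steel bowl, 80 across, 45 high.
- collar_ring: Bystander, leave alone: brass ring lying flat, 44 outside, 14 high.
- punch: Bystander, leave alone: square steel punch lying flat, 110 long, 12 thick.
- oil: Bystander, leave alone: amber jar, 60 across, 110 high.
Not all that is in view belongs to the job. Leave any red or turquoise look-alike of the pick alone.

How it is judged:
On the way, in this order (a step that is already met when the one before it is completed fails the run):
1. the pick is lifted out of its stand (z of pick in the frame of stand above 0.12 m), for 0.1 s.
2. the key has been drawn out of the slot, against the apron's front lip (x of key in the frame of fixture between -0.042 and -0.0345 m and y of key in the frame of fixture between -0.02 and 0.02 m and z of key in the frame of fixture below 0.013 m and angle between key's own z axis and vertical below 0.12 rad and distance between pick and stand_seat above 0.06 m), for 0.1 s.
At the end, for the whole second after the job is handed in: The key lies flat on the apron against the front lip (gap at most 3.5 mm, within 20 mm of the slot's line), and the pick stands upright (within 7 degrees) in its stand, collar within 15 mm of the seat; both released and at rest (x of key in the frame of fixture between -0.042 and -0.0345 m and y of key in the frame of fixture between -0.02 and 0.02 m and z of key in the frame of fixture below 0.013 m and angle between each of key, pick's own z axis and vertical below 0.12 rad and linear speed of each of key, pick below 0.01 m/s and horizontal distance between pick and stand_seat below 0.015 m and distance between pick and stand_seat below 0.018 m); the robot touches nothing.
It fails at once if the pick forces the key with more than 30 N (contact force between pick and key above 30 N).
It fails at once if the pick forces the fixture with more than 30 N (contact force between pick and fixture above 30 N).
It fails at once if the fingers touch the key (contact force between the fingers and key above 0.5 N).
It fails at once if a bystander is shifted by more than 30 mm (distance of any of steel_block, hammer, driver, tin, collar_ring, punch, oil from where it was at the start of the episode above 0.03 m).
It also fails if it takes over 58 s, if anything falls off the work surface, if the arm or the gripper's body presses on something with over 40 N, if the wrist force passes 120 N, or if a joint passes its speed limit or range.

ROBOT

A 6-joint arm with a two-finger parallel gripper is mounted at the origin on the work surface. World frame = base frame: x ahead of the robot, y to its left, z up, the work surface at z = 0. Lengths are in m, angles in rad, forces in N, time in s.
With the tool pointing down it reaches from about 0.425 to 0.925 m from the base axis. Payload 12.5 kg.
Tool frame: the origin (TCP) lies at the very end of the fingers, on their centre line; the grasp point (between the pads) lies 19 mm behind it (grip_depth is the distance from the TCP to the grasp point, in m); z points along the fingers, y is the line along which they close (so a half turn about z gives the same grasp; the last joint's range is limited). The gripper opens to 85 mm and grips with 20 to 120 N. Pads are 22 mm wide; open, the fingers measure 114 mm over their backs; the gripper's body (76 mm by 85 mm) begins 54 mm behind the grasp point. The pads swing forward as they close: fully open they stand 13 mm farther back than shut.
Start: joints at [-1.445, 0.491, 1.559, -0, 1.092, -0.106], TCP at [0.144, -0.608, 0.193] pointing down, gripper open.
Joint ranges: [-3.1, 3.1], [-0.84, 2.19], [0.05, 2.79], [-1.13, 4.28], [0.06, 2.93], [-2.69, 2.69]. Speed limits (rad/s): [2.22, 2.22, 2.79, 3.14, 3.14, 3.14].

INTERFACE

Orientations are given as a unit quaternion [x, y, z, w].
In Python, from bench import * gives the robot as it stands.
- The arm moves only by the shell command python3 -m pendant 'ROWS' [OPENING] [FORCE]. ROWS is a JSON object of lists of equal length, an entry for each row: "translation": the shift along the tool's x, y, z in cm, a list of three; "turn": the turn about the tool's z in degrees. In form: {"translation": [[tx, ty, tz], ...], "turn": [turn, ...]}. A call has 1 to 12 rows; each row is the pose to reach, as a shift and turn from the pose commanded when the call began, along the tool's axes at that moment; what a row does not reach only later rows make up. A row lasts 1/8 s, in which the tool goes at most 62.5 mm and 10.7 degrees, less where a joint would pass 70% of its speed; a pose out of reach is approached as far as the arm can. A call with a gripper value outside its range is refused whole. OPENING is the closure, from 0 (fully open) to 1 (shut), set as the call begins (- or left out, the last holds). The fingers move at their own pace and stop on an object; FORCE is the grip in N (left out, the last holds). Time passes only in rows, so rows that repeat a pose let the fingers close. It gives the time, the measured TCP pose, the force and the opening at its end, in the units of the state.
- observe(): the state, without advancing time (a new reading comes with each control period).
- capture(name): name is "scene" or "top"; returns (picture, depth): 480x640x3 uint8, blue, green, red; 480x640 float32, m along the optical axis (not along the pixel's ray), 0 where there is no reading.
- camera_params(name): a dict with "K" (3x3 intrinsics, pixels), "R" (3x3) and "t" (3): a world point X has camera coordinates R X + t. Camera axes: x right, y down, z forward; pixel columns grow to the right and rows downward; lengths in m; the calibration is good to about 2 mm. A picture is of the moment at which its call begins. camera_params takes no time and is no camera call.
- sign_off(): hands the job in, once; it reports no verdict.
The state is a dict: "t": time; "q": joint angles; "dq": joint speeds; "effort": joint torques, N m; "tcp_pos": TCP position; "tool_rot": TCP orientation; "ft_force": force on the tool from outside, world axes, zero at the start; "torque": the same for the moment, N m; "finger_gap": finger opening in m.
Only numpy, scipy, OpenCV 4.12 (cv2) and the standard library are available. Lean on these libraries where they do the work, as an engineer would, in place of code of your own. Each camera call takes 0.05 s, during which the arm holds its last target. There are 200 camera calls.

## Working session

There is one attempt and no reset: what is moved stays moved. The work goes in short steps, Python scripts to look and compute and a shell command to move; the robot and the scene stay as the last step left them, time stands still between calls to the robot, and variables do not carry over. Pictures are saved under pics/ and viewed, on a budget of 10 in all, crops included, one or two more only if the job needs it, and the job is handed in when it is done.

```bash
ls; mkdir -p pics
python3 - <<'E'
from bench import *
import cv2
print(observe())
for n in("scene","top"):
    p,d=capture(n); cv2.imwrite(f"pics/{n}0.png",p); import numpy as np; np.save(f"pics/{n}0.npy",d)
    c=camera_params(n); print(n,c)
E
```

```text
pics
{'t': 0.0, 'q': array([-1.44460518e+00,  4.91551515e-01,  1.55943969e+00,  1.64216867e-05,
        1.09168638e+00, -1.05612524e-01]), 'dq': array([ 0.00099099,  0.00239919, -0.00091918,  0.00074092, -0.00041096,
       -0.00078392]), 'effort': array([ 4.02677651e-04, -6.18446445e+01, -2.61593091e+01, -1.87621986e-04,
        3.92015718e-03, -3.65936955e-05]), 'tcp_pos': array([ 0.14356924, -0.60802075,  0.19203612]), 'tool_rot': array([ 9.93291189e-01,  1.15638742e-01,  1.70240236e-06, -5.42512400e-04]), 'ft_force': array([-0.17330119,  0.68505515,  0.30748628]), 'torque': array([ 0.01426063, -0.02377556,  0.00842245]), 'finger_gap': 0.08556705478210551}
scene {'K': array([[438.16110543,   0.        , 309.56663444],
       [  0.        , 438.16110543, 247.27402803],
       [  0.        ,   0.        ,   1.        ]]), 'R': array([[-0.84955601,  0.5273631 ,  0.01194819],
       [ 0.34181451,  0.56761568, -0.74898283],
       [-0.40176788, -0.6322188 , -0.66248167]]), 't': array([ 0.41250282, -0.08681254,  1.18479285])}
top {'K': array([[616.24346192,   0.        , 317.94159032],
       [  0.        , 616.24346192, 233.30685285],
       [  0.        ,   0.        ,   1.        ]]), 'R': array([[ 0.02728827, -0.99926028,  0.02709677],
       [-0.98899633, -0.03093098, -0.14467047],
       [ 0.14540158, -0.0228508 , -0.9891088 ]]), 't': array([-0.03922306,  0.47010198,  1.47630688])}
```

View pics/scene0.png

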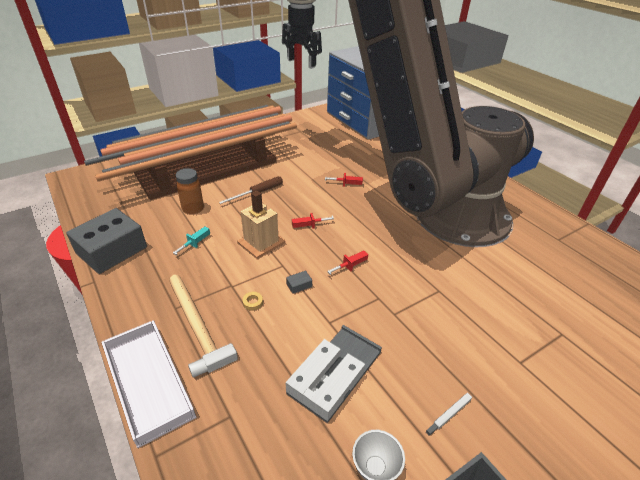

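View pics/top0.png

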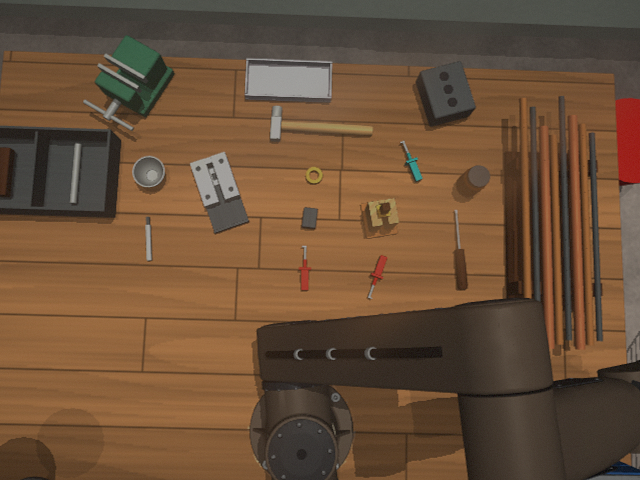

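The scene view shows the fixture at about (335,370) and the stand with the pick at (262,225). In the top view they are at (219,192) and (381,214). I'll enlarge all four in one montage.

Run:
```python
import cv2,numpy as np
t=cv2.imread("pics/top0.png");s=cv2.imread("pics/scene0.png")
def c(im,x,y,w,h,f): return cv2.resize(im[y:y+h,x:x+w],None,fx=f,fy=f,interpolation=cv2.INTER_CUBIC)
a=c(t,180,145,80,60*100//60,4)   # 320x400
b=c(t,350,180,60,66,6)[:400]
m=np.zeros((600,800,3),np.uint8)
m[:300,:400]=c(t,180,145,100,75,4)[:300,:400]   # top fixture x4 from (180,145)... bottom lip to 235 needs more
m[:,:]=0
m[:380,:280]=c(t,184,145,70,95,4)
m[:380,280:640]=c(t,351,188,60,63,6)[:380,:360] if False else np.pad(c(t,351,188,60,63,6),((0,2),(0,0),(0,0)))
m[380:600,:]=0
cv2.imwrite("pics/m_top.png",m[:380,:640])
n=np.zeros((580,800,3),np.uint8)
n[:400,:440]=c(s,278,322,110,100,4)
n[:500,440:800]=c(s,230,178,72,100,5)
cv2.imwrite("pics/m_scene.png",n[:500])
```

```text
(no output)
```

View pics/m_top.png

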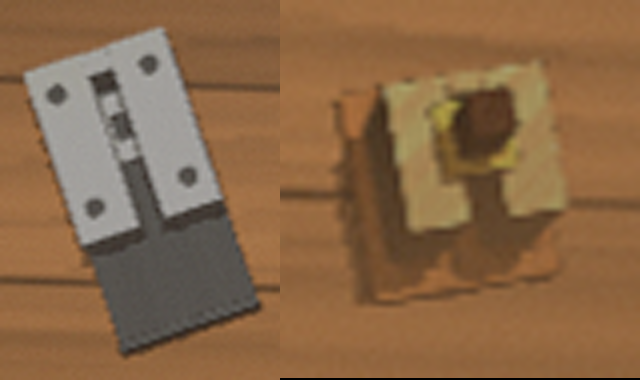

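View pics/m_scene.png

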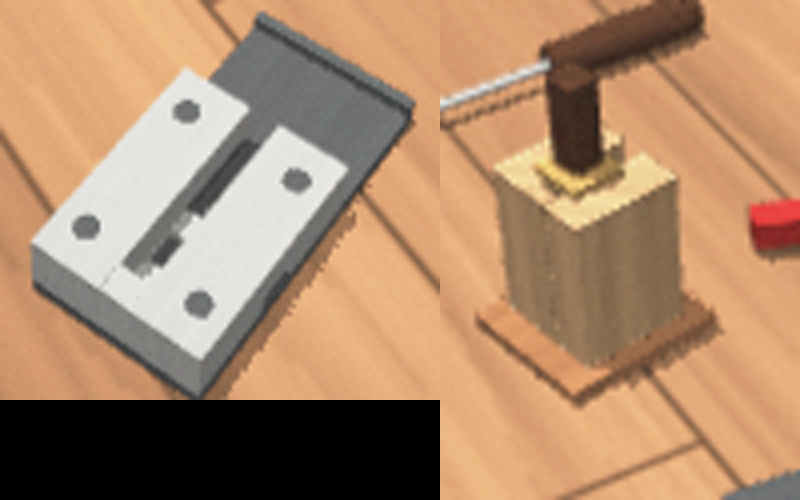

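The top crop shows the fixture with the block's top corners at crop (25,73), (162,28), (222,200) and (82,245). The key sits in the far half of the slit with its eye near (121,128). The pick's handle top is near (484,122). The scene crop shows the same things from the far side: block corners (32,245), (203,360), (346,167), (183,68) and handle top about (576,80). Next I'll fit the poses from both views.

```bash
cat > geo.py <<'E'
import numpy as np
from scipy.optimize import least_squares
from bench import camera_params
P={n:camera_params(n) for n in("scene","top")}
def proj(n,X):
    c=P[n];x=c["K"]@(c["R"]@X+c["t"]);return x[:2]/x[2]
def W(p,L):
    c,s=np.cos(p[3]),np.sin(p[3]);return np.array([p[0]+c*L[0]-s*L[1],p[1]+s*L[0]+c*L[1],p[2]+L[2]])
def un(crop,x0,y0,f): return [(crop[0]+.5)/f-.5+x0,(crop[1]+.5)/f-.5+y0]
def fit(obs,p0):
    f=lambda p:np.concatenate([proj(n,W(p,np.array(L)))-u for n,u,L in obs])
    r=least_squares(f,p0);print("p",np.round(r.x,4),"res px\n",np.round(r.fun.reshape(-1,2),1).tolist());return r.x
def tri(a,b):
    A=[]
    for n,u in(("top",a),("scene",b)):
        c=P[n];M=c["K"]@np.c_[c["R"],c["t"]];A+=[u[0]*M[2]-M[0],u[1]*M[2]-M[1]]
    A=np.array(A);return np.linalg.lstsq(A[:,:3],-A[:,3],rcond=None)[0]
def onplane(n,u,z):
    c=P[n];d=c["R"].T@np.linalg.solve(c["K"],[u[0],u[1],1]);o=-c["R"].T@c["t"];return o+d*(z-o[2])/d[2]
E
python3 - <<'E'
from geo import *
T=lambda x,y:un((x,y),184,145,4);S=lambda x,y:un((x,y),278,322,4)
C=[(.115,.045,.04),(.115,-.045,.04),(0,-.045,.04),(0,.045,.04)]
o=[("top",T(*u),c) for u,c in zip([(25,73),(162,28),(222,200),(82,245)],C)]
o+=[("scene",S(*u),c) for u,c in zip([(203,360),(32,245),(183,68),(346,167)],C)]
f=fit(o,[.6,.2,0,.3])
for L in[(-.066,.045,.018),(-.066,-.045,.018)]:print("lip top",np.round(proj("top",W(f,L)),1))
print(T(122,355),T(260,305))
for n,u in[("far",T(104,93)),("eye",T(121,128)),("near",T(128,160))]:
    X=onplane("top",u,f[2]+.015);d=X-f[:3];c,s=np.cos(f[3]),np.sin(f[3]);print(n,c*d[0]+s*d[1],-s*d[0]+c*d[1])
T=lambda x,y:un((x-280,y),351,188,6);S=lambda x,y:un((x-440,y),230,178,5)
for w in(.03,.035,.04):
  C=[(.03,w,.096),(.03,-w,.096),(-.03,-w,.096),(-.03,w,.096)]
  o=[("top",T(*u),c) for u,c in zip([(385,85),(540,65),(566,208),(410,230)],C)]
  o+=[("scene",S(*u),c) for u,c in zip([(575,230),(497,168),(680,178)],[C[0],C[1],C[3]])]
  o+=[("scene",S(*u),c) for u,c in zip([(577,403),(718,318),(478,315)],[(.045,.04,.01),(-.045,.04,.01),(.045,-.04,.01)])]
  fit(o,[.6,-.1,0,.1])
h=tri(T(487,120),S(575,80));print("handle",h)
E
```

```text
p [ 5.447e-01  2.126e-01 -2.000e-04  3.791e-01] res px
 [[-0.5, 0.5], [-0.1, -0.2], [0.1, -0.4], [0.2, 0.6], [-0.3, 0.3], [-0.5, -0.5], [0.1, 0.1], [0.4, 0.1]]
lip top [214.3 232.8]
lip top [248.8 220.6]
[214.125, 233.375] [248.625, 220.875]
far 0.09473581762679541 0.0032420530558962962
eye 0.06981899374280907 0.0004818963625303242
near 0.04892366524860124 0.0029749708633990644
p [ 0.5171 -0.1766 -0.0016  0.1824] res px
 [[0.2, 0.3], [-0.9, -0.1], [-0.9, 0.7], [0.2, 0.8], [-0.3, 0.3], [-0.2, 0.8], [-0.7, 0.2], [-0.7, -1.2], [0.3, -0.6], [-0.5, -0.1]]
p [ 0.5173 -0.1769 -0.0014  0.1804] res px
 [[-1.7, 0.5], [1.4, -0.5], [1.3, 0.3], [-1.7, 1.0], [0.9, 1.3], [-1.5, -0.3], [0.5, 1.1], [-0.9, -1.3], [0.1, -0.7], [-0.6, -0.2]]
p [ 0.5174 -0.1773 -0.0013  0.1763] res px
 [[-3.6, 0.6], [3.7, -0.8], [3.5, -0.0], [-3.7, 1.1], [2.0, 2.2], [-2.9, -1.4], [1.7, 2.0], [-1.1, -1.4], [0.0, -0.7], [-0.8, -0.4]]
handle [ 0.51869294 -0.17476693  0.14967553]
```

Both fits agree. The fixture is at (0.545, 0.213) with yaw 21.7° and its base at z≈0, and the key centre is about 70 mm inside the mouth. The stand is at (0.517, -0.176) with yaw 10.4°, and the handle top is at 0.150 against 0.152 expected. I'll approach above the pick, gripping along its x.

```bash
python3 -m pendant '{"translation":[[4.2,-3,-0.8],[8.4,-6.1,-0.8],[12.6,-9.1,-0.8],[16.9,-12.2,-0.8],[21.1,-15.2,-0.8],[25.3,-18.3,-0.8],[29.5,-21.3,-0.8],[33.7,-24.3,-0.8],[37.9,-27.4,-0.8],[42.2,-30.4,-0.8],[46.4,-33.5,-0.8],[46.4,-33.5,-0.8]],"turn":[-8,-16,-24,-32,-40,-48,-56,-64,-72,-80,-87,-87]}' 0 40; python3 -m pendant '{"translation":[[0,0,0],[0,0,0]],"turn":[0,0]}'
cat > st.py <<'E'
from bench import *;import numpy as np
from scipy.spatial.transform import Rotation as R
FX=np.array([.5447,.2126,0]);FY=.379
def st(b=None):
    s=observe();M=R.from_quat(s["tool_rot"]).as_matrix();yaw=np.degrees(np.arctan2(M[1,0],M[0,0]))
    c,n=np.cos(FY),np.sin(FY);d=s["tcp_pos"]-FX;v=s["ft_force"]
    print("t",round(s["t"],2),"tcp",s["tcp_pos"].round(4),"yaw",yaw.round(2),"tilt",np.degrees(np.arccos(-M[2,2])).round(2),"gap",round(s["finger_gap"],4),"F",v.round(1))
    print("  fixture frame mm",(1000*np.array([c*d[0]+n*d[1],-n*d[0]+c*d[1],d[2]])).round(1),"F",np.round([c*v[0]+n*v[1],-n*v[0]+c*v[1],v[2]],1),"T",s["torque"].round(2))
    return s,M
if __name__=="__main__": st()
E
python3 st.py
```

```text
t: 1.6
tcp_pos: [0.5196, -0.1731, 0.2001]
tool_rot: [0.639, 0.769, 0.0, -0.0]
ft_force: [-0.4, -0.1, 0.4]
finger_gap: 0.0854
t: 1.85
tcp_pos: [0.5177, -0.1765, 0.2006]
tool_rot: [0.642, 0.767, -0.0, -0.0]
ft_force: [0.3, 0.2, 1.3]
finger_gap: 0.086
t 1.85 tcp [ 0.5177 -0.1765  0.2006] yaw 100.18 tilt 0.01 gap 0.086 F [0.3 0.2 1.3]
  fixture frame mm [-169.1 -351.5  200.6] F [0.3 0.1 1.3] T [ 0.02 -0.04  0.02]
```

```bash
python3 -m pendant '{"translation":[[0,0,3],[0,0,6],[0,0,8],[0,0,8.8],[0,0,8.8]],"turn":[0,0,0,0,0]}'; python3 -m pendant '{"translation":[[0,0,0],[0,0,0],[0,0,0],[0,0,0],[0,0,0],[0,0,0],[0,0,0],[0,0,0]],"turn":[0,0,0,0,0,0,0,0]}' 1 100;python3 st.py
```

```text
t: 2.48
tcp_pos: [0.518, -0.1762, 0.1126]
tool_rot: [0.641, 0.767, -0.0, -0.0]
ft_force: [-0.1, 0.9, 0.2]
finger_gap: 0.0853
t: 3.48
tcp_pos: [0.518, -0.1756, 0.1123]
tool_rot: [0.641, 0.768, -0.0, -0.0]
ft_force: [0.4, -0.3, 0.4]
finger_gap: 0.0003
t 3.48 tcp [ 0.518  -0.1756  0.1123] yaw 100.28 tilt 0.04 gap 0.0003 F [ 0.4 -0.3  0.4]
  fixture frame mm [-168.4 -350.8  112.3] F [ 0.2 -0.4  0.4] T [-0.02 -0.01 -0.02]
```

The fingers closed to 0, so they may hold nothing. I'll look.

```bash
cat > look.py <<'E'
import sys,cv2,numpy as np
from bench import *
# name, then crops: cam x y w h f
out=sys.argv[1];ims=[];c={}
for a in sys.argv[2:]:
    n,x,y,w,h,f=a.split(",");x,y,w,h,f=map(int,(x,y,w,h,f))
    if n not in c:c[n]=capture(n)[0]
    ims.append(cv2.resize(c[n][y:y+h,x:x+w],None,fx=f,fy=f,interpolation=cv2.INTER_CUBIC))
H=max(i.shape[0] for i in ims)
cv2.imwrite(out,np.hstack([np.pad(i,((0,H-i.shape[0]),(0,0),(0,0))) for i in ims]))
E
python3 look.py pics/a1.png top,330,165,90,90,4 scene,215,140,105,120,4
```

```text
(no output)
```

View pics/a1.png

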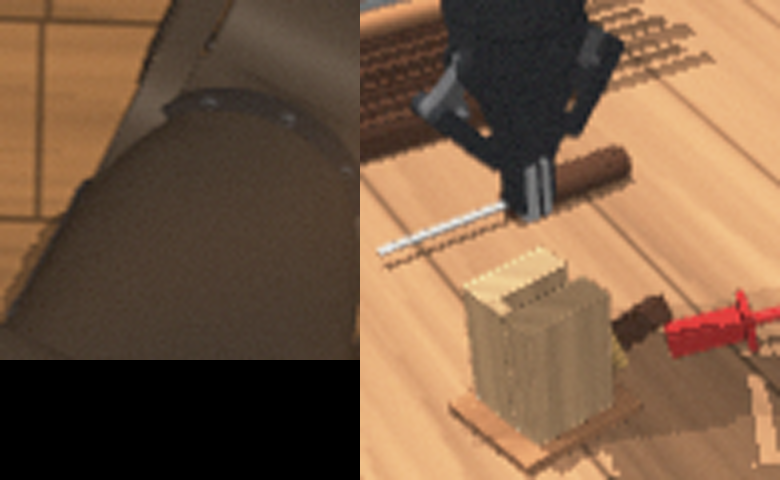

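The pick has been pushed out of the open -x side of the stand and leans there, with its handle at about (660,310) in the crop. The fingertips at (530,215) look higher than TCP z=0.112. I'll check that against the projection.

```bash
python3 - <<'E'
from geo import *
from bench import *
print("tip pix seen",215+(530-360)/4,140+215/4)
s=observe();t=s["tcp_pos"];print(t,proj("scene",t),proj("scene",t+[0,0,.04]))
p,d=capture("scene")
c=P["scene"]
for u in[(257,185),(258,190),(256,180)]:
    z=d[u[1],u[0]];X=c["R"].T@(np.linalg.solve(c["K"],[u[0],u[1],1])*z-c["t"]);print(u,X)
print(observe()["t"])
E
python3 look.py pics/a2.png scene,215,140,105,120,6
```

```text
tip pix seen 257.5 193.75
[ 0.51808769 -0.17564136  0.11232667] [258.14022173 206.82084177] [256.97140771 192.43151416]
(257, 185) [ 0.52308186 -0.16111669  0.18209349]
(258, 190) [ 0.5199137  -0.16496103  0.1657113 ]
(256, 180) [ 0.52502718 -0.15991206  0.1962224 ]
3.625
```

View pics/a2.png

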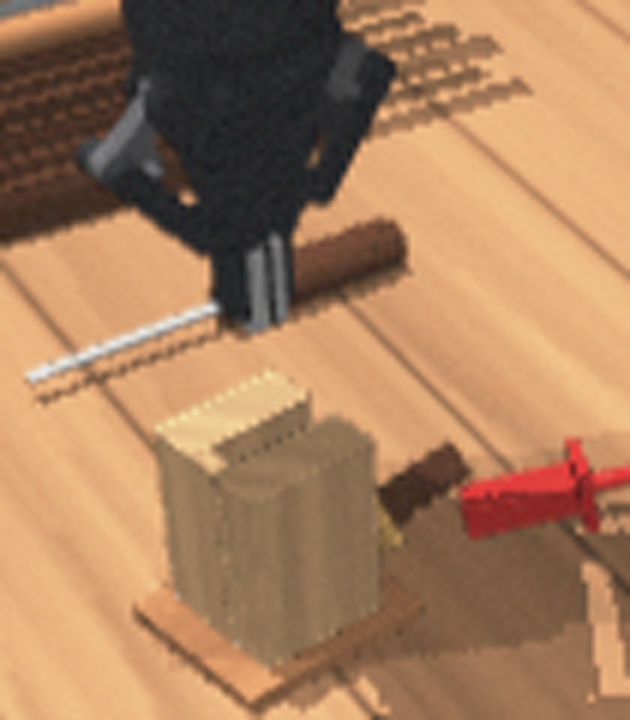

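```bash
python3 - <<'E'
from geo import *
from bench import *
p,d=capture("scene");c=P["scene"]
def X(u,v): return (c["R"].T@(np.linalg.solve(c["K"],[u,v,1])*d[v,u]-c["t"])).round(3)
for u in(254,258,261):
  for v in range(184,206,2): print((u,v),X(u,v),p[v,u])
for uv in[(282,222),(285,220),(288,217),(290,218),(279,226),(281,229),(278,224)]: print("pick",uv,X(*uv),p[uv[1],uv[0]])
E
python3 st.py
```

```text
(254, 184) [ 0.528 -0.167  0.183] [39 37 34]
(254, 186) [ 0.528 -0.166  0.178] [39 39 37]
(254, 188) [ 0.529 -0.165  0.174] [41 38 34]
(254, 190) [ 0.529 -0.167  0.167] [42 40 36]
(254, 192) [ 0.529 -0.167  0.162] [42 43 41]
(254, 194) [ 0.443 -0.366  0.009] [53 69 94]
(254, 196) [ 0.441 -0.371 -0.002] [ 96 131 179]
(254, 198) [ 0.446 -0.36  -0.   ] [122 169 226]
(254, 200) [ 0.45  -0.353 -0.001] [120 167 225]
(254, 202) [ 0.454 -0.344 -0.001] [123 173 229]
(254, 204) [ 0.459 -0.334  0.   ] [135 186 231]
(258, 184) [ 0.52  -0.162  0.183] [112 115 115]
(258, 186) [ 0.521 -0.161  0.179] [115 115 115]
(258, 188) [ 0.519 -0.166  0.17 ] [116 117 117]
(258, 190) [ 0.521 -0.163  0.167] [114 116 116]
(258, 192) [ 0.521 -0.164  0.161] [115 117 116]
(258, 194) [ 0.522 -0.163  0.157] [111 114 120]
(258, 196) [ 0.432 -0.362  0.   ] [126 176 230]
(258, 198) [ 0.435 -0.357 -0.002] [123 173 229]
(258, 200) [ 0.442 -0.344  0.001] [117 165 223]
(258, 202) [ 0.445 -0.337  0.   ] [125 172 221]
(258, 204) [ 0.504 -0.207  0.095] [142 193 231]
(261, 184) [ 0.511 -0.166  0.178] [114 114 115]
(261, 186) [ 0
[... 295 characters left out ...]
.349  0.001] [122 171 228]
(261, 200) [ 0.433 -0.342 -0.   ] [126 175 230]
(261, 202) [ 0.495 -0.209  0.097] [140 193 235]
(261, 204) [ 0.498 -0.202  0.097] [142 196 233]
pick (282, 222) [ 0.45  -0.189  0.031] [41 48 69]
pick (285, 220) [ 0.439 -0.194  0.03 ] [37 50 69]
pick (288, 217) [ 0.426 -0.201  0.03 ] [47 63 94]
pick (290, 218) [ 0.423 -0.197  0.028] [48 66 93]
pick (279, 226) [ 0.464 -0.18   0.03 ] [ 78 131 165]
pick (281, 229) [ 0.462 -0.173  0.025] [ 83 137 172]
pick (278, 224) [ 0.464 -0.184  0.034] [ 59  92 121]
t 3.73 tcp [ 0.5182 -0.1757  0.1125] yaw 100.28 tilt 0.01 gap 0.0002 F [-0.6 -0.5  0.6]
  fixture frame mm [-168.3 -350.9  112.5] F [-0.7 -0.2  0.6] T [-0.   -0.02  0.03]
```

Run:
```python
from geo import *
from bench import *
c=P["scene"];d=np.load("pics/scene0.npy")
print(proj("scene",np.array([.1436,-.608,.192])))
uu,vv=np.meshgrid(np.arange(640),np.arange(480))
def cloud(d): return (np.stack([(uu-c["K"][0,2])/c["K"][0,0],(vv-c["K"][1,2])/c["K"][1,1],np.ones_like(d)],-1)*d[...,None]-c["t"])@c["R"]
def prof(d,t):
    X=cloud(d);m=(d>0)&(np.hypot(X[...,0]-t[0],X[...,1]-t[1])<.075)&(X[...,2]>.10)
    z=X[m][:,2];print("min z",np.sort(z)[:8].round(3),"hist",np.histogram(z,np.arange(.1,.42,.02)))
prof(d,[.1436,-.608]); 
p,d=capture("scene");prof(d,observe()["tcp_pos"])
s=observe();print(s["q"],s["effort"])
```

```text
[300.75583787  80.57902365]
min z [0.1   0.102 0.105 0.107 0.107 0.11  0.11  0.111] hist (array([  8,   0,   0,   0,   0,   0,   0,  66,  96, 133, 261, 273, 190,
       196, 207]), array([0.1 , 0.12, 0.14, 0.16, 0.18, 0.2 , 0.22, 0.24, 0.26, 0.28, 0.3 ,
       0.32, 0.34, 0.36, 0.38, 0.4 ]))
min z [0.153 0.153 0.153 0.153 0.154 0.154 0.155 0.157] hist (array([  0,   0,  23, 101, 106, 267, 331, 424, 169, 315, 349, 322, 248,
       293, 487]), array([0.1 , 0.12, 0.14, 0.16, 0.18, 0.2 , 0.22, 0.24, 0.26, 0.28, 0.3 ,
       0.32, 0.34, 0.36, 0.38, 0.4 ]))
[-4.47531247e-01  4.79833362e-01  1.83778860e+00 -1.15734155e-04
  8.24149022e-01 -6.26886369e-01] [-2.69345430e-03 -5.55410922e+01 -2.06645161e+01 -4.28690910e-04
  1.16090985e-03  5.68016333e-06]
```

The depth data shows the shut fingertips really end at z≈0.153, about 41 mm above the reported TCP. The start picture shows the same offset (≈0.24 against a reported 0.19). So the fingers only nipped the top edge of the handle and flicked the pick out. It now lies with its collar near (0.464, -0.18, 0.03) and its handle toward the robot. I'll move aside and measure how it lies.

```bash
python3 -m pendant '{"translation":[[0,0,-5],[4,0,-10],[10,0,-12],[16,0,-12],[22,0,-12],[27,0,-12],[27,0,-12]],"turn":[0,0,0,0,0,0,0]}' 0 20; python3 look.py pics/a3.png top,345,180,70,100,5 scene,235,185,80,90,5
python3 - <<'E'
from geo import *
from bench import *
for n in("top","scene"):
    p,d=capture(n);c=P[n]
    def X(u,v): return (c["R"].T@(np.linalg.solve(c["K"],[u,v,1])*d[v,u]-c["t"]))
    np.save(f"pics/{n}1.npy",d);cv=p
    # heights above bench near the pick, in stand axes (mm)
    pts=[]
    for v in range(170,300):
        for u in range(230,420):
            q=X(u,v);dx,dy=q[0]-.5175,q[1]+.1762;cs,sn=np.cos(.182),np.sin(.182)
            x,y=cs*dx+sn*dy,-sn*dx+cs*dy
            if -.12<x<-.03 and abs(y)<.05 and q[2]>.014: pts.append((x*1e3,y*1e3,q[2]*1e3))
    pts=np.array(pts);print(n,len(pts))
    for a in range(-120,-30,6):
        m=pts[(pts[:,0]>=a)&(pts[:,0]<a+6)]
        if len(m): print(a,len(m),"y",m[:,1].min().round(),m[:,1].max().round(),"z",m[:,2].min().round(),np.median(m[:,2]).round(),m[:,2].max().round())
E
```

```text
t: 4.65
tcp_pos: [0.4692, 0.0926, 0.2327]
tool_rot: [0.639, 0.769, 0.0, -0.0]
ft_force: [0.0, -0.1, 0.5]
finger_gap: 0.0852
top 345
-120 19 y 9.0 27.0 z 17.0 20.0 25.0
-114 20 y 6.0 26.0 z 16.0 20.0 23.0
-108 26 y -18.0 20.0 z 14.0 21.0 31.0
-102 32 y -21.0 19.0 z 14.0 27.0 38.0
-96 26 y -20.0 10.0 z 18.0 29.0 39.0
-90 22 y -18.0 2.0 z 18.0 28.0 38.0
-84 23 y -19.0 4.0 z 22.0 30.0 37.0
-78 23 y -18.0 3.0 z 17.0 27.0 36.0
-72 24 y -19.0 4.0 z 20.0 25.0 37.0
-66 22 y -18.0 5.0 z 20.0 26.0 41.0
-60 27 y -16.0 14.0 z 15.0 26.0 38.0
-54 42 y -24.0 13.0 z 20.0 30.0 45.0
-48 8 y -8.0 26.0 z 15.0 22.0 24.0
-42 14 y -32.0 38.0 z 15.0 22.0 33.0
-36 17 y -12.0 35.0 z 16.0 28.0 99.0
scene 207
-120 18 y 9.0 29.0 z 15.0 20.0 22.0
-114 16 y 5.0 25.0 z 16.0 19.0 21.0
-108 17 y -10.0 23.0 z 14.0 19.0 34.0
-102 28 y -12.0 19.0 z 16.0 23.0 36.0
-96 27 y -12.0 18.0 z 14.0 26.0 36.0
-90 12 y -9.0 1.0 z 22.0 28.0 37.0
-84 16 y -9.0 2.0 z 22.0 28.0 38.0
-78 15 y -10.0 2.0 z 23.0 29.0 34.0
-72 15 y -12.0 3.0 z 20.0 27.0 34.0
-66 14 y -9.0 5.0 z 23.0 28.0 34.0
-60 7 y -4.0 11.0 z 23.0 25.0 33.0
-54 17 y 3.0 14.0 z 14.0 24.0 33.0
-36 5 y 7.0 28.0 z 49.0 71.0 94.0
```

View pics/a3.png

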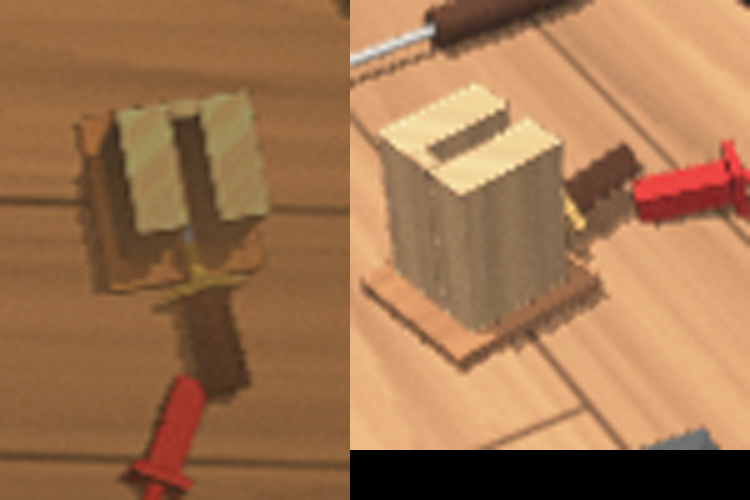

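The pick lies horizontally, handle toward the robot: handle at stand x ≈ -57..-107, y ≈ -7, axis z ≈ 19 mm, with the red decoy's tip 10 mm past its end at crop (185,380). The tool stays vertical, so my plan has three steps:
1. Grip the handle across its sides.
2. Right it by lowering its rear end onto the far top edge of the stand.
3. Seat it in the stand, then re-grip properly.

```bash
python3 st.py; python3 -m pendant '{"translation":[[-5,-1.5,0],[-10,-3,0],[-15,-4.5,0],[-20,-6,2],[-25,-7.2,5],[-27.8,-7.8,9],[-27.8,-7.8,9],[-27.8,-7.8,9],[-27.8,-7.8,9],[-27.8,-7.8,9]],"turn":[10,20,30,40,50,60,70,80,90,90]}'; python3 -m pendant '{"translation":[[0,0,0],[0,0,0]],"turn":[0,0]}' >/dev/null; python3 st.py
```

```text
t 4.85 tcp [0.4703 0.0892 0.2325] yaw 100.23 tilt 0.02 gap 0.0855 F [-0.4  0.5 -0.4]
  fixture frame mm [-114.8  -87.1  232.5] F [-0.2  0.6 -0.4] T [-0.01  0.02  0.02]
t: 6.1
tcp_pos: [0.4425, -0.1986, 0.1425]
tool_rot: [0.996, 0.089, -0.0, 0.0]
ft_force: [0.6, -0.3, 1.2]
finger_gap: 0.0859
t 6.35 tcp [ 0.4428 -0.1977  0.1426] yaw 10.38 tilt 0.01 gap 0.0854 F [0.2 0.1 0.3]
  fixture frame mm [-246.4 -343.5  142.6] F [0.2 0.  0.3] T [-0.    0.03  0.01]
```

```bash
python3 -m pendant '{"translation":[[0,0,5],[0,0,10],[0,0,13],[0,0,15],[0,0,16],[0,0,16.7],[0,0,16.7]],"turn":[0,0,0,0,0,0,0]}'; python3 st.py; python3 -m pendant '{"translation":[[0,0,0],[0,0,0],[0,0,0],[0,0,0],[0,0,0],[0,0,0],[0,0,0],[0,0,0]],"turn":[0,0,0,0,0,0,0,0]}' 1 30;python3 st.py
```

```text
t: 7.22
tcp_pos: [0.443, -0.1975, -0.0243]
tool_rot: [0.996, 0.09, 0.0, 0.0]
ft_force: [0.1, -0.3, -0.3]
finger_gap: 0.0857
t 7.22 tcp [ 0.443  -0.1975 -0.0243] yaw 10.3 tilt 0.01 gap 0.0857 F [ 0.1 -0.3 -0.3]
  fixture frame mm [-246.2 -343.4  -24.3] F [ 0.  -0.3 -0.3] T [-0.03  0.05 -0.02]
t: 8.22
tcp_pos: [0.443, -0.1975, -0.0244]
tool_rot: [0.996, 0.09, 0.0, 0.0]
ft_force: [0.7, 2.1, 1.9]
finger_gap: 0.0228
t 8.22 tcp [ 0.443  -0.1975 -0.0244] yaw 10.28 tilt 0.01 gap 0.0228 F [0.7 2.1 1.9]
  fixture frame mm [-246.3 -343.3  -24.4] F [1.4 1.7 1.9] T [ 0.2  -0.16  0.03]
```

The gap is 22.8 mm, so the fingers hold something, probably the 18 mm handle rolled a little. I'll squeeze harder to square it, then lift.

```bash
python3 -m pendant '{"translation":[[0,0,-0.3],[0,0,-0.6],[0,0,-0.8],[0,0,-0.8]],"turn":[0,0,0,0]}' 1 80;python3 -m pendant '{"translation":[[0,0,-2],[0,0,-5],[0,0,-9],[0,0,-14],[0,0,-17],[0,0,-17]],"turn":[0,0,0,0,0,0]}'; python3 st.py;python3 look.py pics/a4.png scene,215,110,110,130,6
```

```text
t: 8.72
tcp_pos: [0.4429, -0.1975, -0.0162]
tool_rot: [0.996, 0.09, 0.0, 0.0]
ft_force: [-1.1, 0.6, -0.1]
finger_gap: 0.021
t: 9.48
tcp_pos: [0.4437, -0.1979, 0.1554]
tool_rot: [0.996, 0.09, 0.002, 0.001]
ft_force: [1.0, 0.6, -1.2]
finger_gap: 0.0211
t 9.47 tcp [ 0.4437 -0.1979  0.1554] yaw 10.28 tilt 0.25 gap 0.0211 F [ 1.   0.6 -1.2]
  fixture frame mm [-245.7 -344.   155.4] F [ 1.1  0.2 -1.2] T [ 0.02  0.04 -0.01]
```

View pics/a4.png

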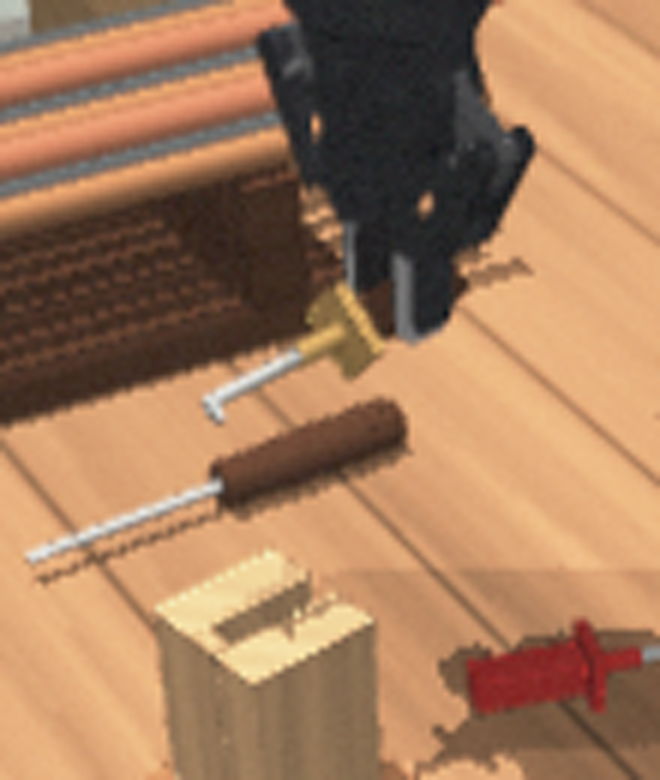

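The pick is held horizontally, toe pointing down and shank toward +x. The collar is at crop (345,330) and the toe at (210,405). I'll measure it from depth, which also gives the shank length.

```bash
cat > pk.py <<'E'
from geo import *
from bench import *
SY=.182;SO=np.array([.5173,-.1765,0])
p,d=capture("scene");c=P["scene"];s=observe()
def X(u,v): return c["R"].T@(np.linalg.solve(c["K"],[u,v,1])*d[v,u]-c["t"])
pts=[]
for v in range(60,300):
    for u in range(180,400):
        q=X(u,v)-SO;pts.append((u,v,np.cos(SY)*q[0]+np.sin(SY)*q[1],-np.sin(SY)*q[0]+np.cos(SY)*q[1],q[2]))
pts=np.array(pts)
E
python3 - <<'E'
from pk import *
t=s["tcp_pos"]-SO;tx,ty=np.cos(SY)*t[0]+np.sin(SY)*t[1],-np.sin(SY)*t[0]+np.cos(SY)*t[1];print("tcp stand",tx,ty,t[2])
m=pts[(abs(pts[:,3]-ty)<.03)&(pts[:,2]>tx-.06)&(pts[:,2]<tx+.13)&(pts[:,4]>.15)&(pts[:,4]<.24)]
for a in np.arange(-.06,.13,.005):
    k=m[(m[:,2]-tx>=a)&(m[:,2]-tx<a+.005)]
    if len(k):print((a*1e3).round(),len(k),"y",(1e3*(np.median(k[:,3])-ty)).round(1),"z-",(1e3*k[:,4].min()).round(),(1e3*np.median(k[:,4])).round(),(1e3*k[:,4].max()).round())
E
```

```text
tcp stand -0.07722913648086335 -0.006938565771362506 0.15300377743969612
-25.0 9 y 9.1 z- 195.0 203.0 208.0
-10.0 13 y 23.0 z- 195.0 215.0 236.0
-5.0 47 y -7.9 z- 194.0 217.0 240.0
-0.0 47 y -9.1 z- 193.0 218.0 239.0
5.0 97 y 17.8 z- 193.0 215.0 238.0
10.0 89 y 11.5 z- 191.0 219.0 240.0
15.0 11 y 5.6 z- 202.0 207.0 239.0
20.0 10 y 12.0 z- 201.0 205.0 213.0
25.0 81 y 6.4 z- 178.0 201.0 219.0
30.0 25 y 2.8 z- 188.0 202.0 219.0
35.0 7 y 3.7 z- 194.0 200.0 202.0
40.0 10 y 4.3 z- 195.0 199.0 202.0
45.0 8 y 4.3 z- 195.0 200.0 202.0
50.0 4 y 4.6 z- 197.0 199.0 199.0
55.0 6 y 4.3 z- 195.0 198.0 201.0
60.0 6 y 4.6 z- 195.0 198.0 199.0
65.0 5 y 3.3 z- 194.0 197.0 200.0
70.0 6 y 4.9 z- 195.0 198.0 199.0
75.0 6 y 4.7 z- 195.0 197.0 199.0
80.0 4 y 3.8 z- 196.0 197.0 198.0
85.0 7 y 5.6 z- 193.0 196.0 198.0
90.0 11 y 7.4 z- 189.0 193.0 199.0
```

From the depth data:
- The pick axis is 45 mm above the reported TCP.
- The collar underside is 31 mm ahead of the grip.
- The toe underside is about 64 mm past the collar, within the 54–76 given.

Next I'll move to just past the stand's far edge, loosen to 20 N and lower, so the edge levers the rear of the handle up.

```bash
python3 -m pendant '{"translation":[[3,0,0],[6,0,0],[9,-0.3,0],[11,-0.5,0],[12.2,-0.5,0],[12.2,-0.5,2],[12.2,-0.5,5],[12.2,-0.5,7.5],[12.2,-0.5,8.5],[12.2,-0.5,8.5]],"turn":[0,0,0,0,0,0,0,0,0,0]}'; python3 -m pendant '{"translation":[[0,0,0],[0,0,0.3],[0,0,0.6],[0,0,0.9],[0,0,1.2],[0,0,1.5],[0,0,1.8],[0,0,2.0],[0,0,2.2],[0,0,2.2]],"turn":[0,0,0,0,0,0,0,0,0,0]}' 1 20;python3 st.py;python3 look.py pics/a5.png scene,200,120,110,130,5
```

```text
t: 10.82
tcp_pos: [0.5617, -0.1708, 0.068]
tool_rot: [0.996, 0.089, -0.001, -0.0]
ft_force: [0.4, -0.2, -1.2]
finger_gap: 0.0206
t: 12.08
tcp_pos: [0.5638, -0.1714, 0.048]
tool_rot: [0.996, 0.09, 0.002, 0.001]
ft_force: [-0.0, 1.5, 1.9]
finger_gap: 0.0184
t 12.07 tcp [ 0.5638 -0.1714  0.048 ] yaw 10.28 tilt 0.27 gap 0.0184 F [-0.   1.5  1.9]
  fixture frame mm [-124.3 -363.8   48. ] F [0.5 1.4 1.9] T [ 0.15 -0.03 -0.02]
```

View pics/a5.png

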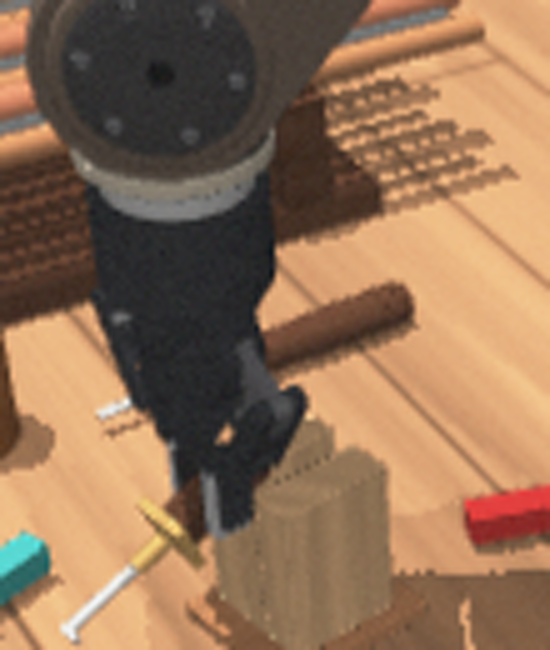

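It works: the shank now points down at a slant, and the gap is 18.4 mm, so the handle has squared up in the pads. I'll go a little lower, then lift and measure the tilt.

```bash
python3 -m pendant '{"translation":[[0,0,0.3],[0,0,0.4],[0,0,0.4]],"turn":[0,0,0]}'; python3 -m pendant '{"translation":[[0,0,-3],[0,0,-7],[0,0,-11],[0,0,-11],[0,0,-11]],"turn":[0,0,0,0,0]}' 1 40
cat > ax.py <<'E'
from pk import *
t=s["tcp_pos"]-SO;tx,ty=np.cos(SY)*t[0]+np.sin(SY)*t[1],-np.sin(SY)*t[0]+np.cos(SY)*t[1];print("tcp stand mm",(1e3*np.array([tx,ty,t[2]])).round(1))
# metal shank/tube points: below tips, near tool
m=pts[(abs(pts[:,3]-ty)<.02)&(abs(pts[:,2]-tx)<.13)&(pts[:,4]<t[2]+.035)&(pts[:,4]>t[2]-.09)]
k=m.copy();k[:,2]-=tx;k[:,3]-=ty;k[:,4]-=t[2]
for a in np.arange(.035,-.09,-.006):
    q=k[(k[:,4]<=a)&(k[:,4]>a-.006)]
    if len(q):print("z",(a*1e3).round(),len(q),"x",*(1e3*np.percentile(q[:,2],[0,50,100])).round(),"y",*(1e3*np.percentile(q[:,3],[0,50,100])).round())
E
python3 ax.py
```

```text
t: 12.5
tcp_pos: [0.5633, -0.1709, 0.0438]
tool_rot: [0.996, 0.09, 0.001, 0.001]
ft_force: [2.4, 2.8, 12.3]
finger_gap: 0.0175
t: 13.12
tcp_pos: [0.5615, -0.1706, 0.1517]
tool_rot: [0.996, 0.09, -0.001, -0.0]
ft_force: [0.0, -0.5, -1.4]
finger_gap: 0.0172
tcp stand mm [ 44.4  -2.1 151.3]
z 35.0 30 x 12.0 37.0 45.0 y -3.0 5.0 18.0
z 29.0 18 x 13.0 47.0 55.0 y -3.0 2.0 15.0
z 23.0 21 x 48.0 59.0 68.0 y -0.0 3.0 6.0
z 17.0 13 x 63.0 69.0 77.0 y -1.0 1.0 4.0
z 11.0 16 x 69.0 78.0 80.0 y -2.0 4.0 10.0
z -49.0 64 x -72.0 -38.0 -13.0 y -19.0 6.0 20.0
z -55.0 157 x -74.0 -40.0 -13.0 y -20.0 -7.0 19.0
z -61.0 56 x -75.0 -35.0 -13.0 y -20.0 -6.0 20.0
z -67.0 26 x -69.0 -15.0 -13.0 y -15.0 -7.0 17.0
z -73.0 20 x -15.0 -14.0 -13.0 y -18.0 2.0 20.0
z -79.0 17 x -16.0 -15.0 -13.0 y -19.0 -1.0 18.0
z -85.0 13 x -16.0 -14.0 -13.0 y -18.0 2.0 15.0
```

The shank is 30° below horizontal and the pick slid about 8 mm up in the pads. Next I'll lower the toe into the gap and push it against the web, arcing the hand forward and up around the toe so the pick turns upright.

```bash
python3 -m pendant '{"translation":[[-4,0,0],[-8,-0.1,0],[-11.6,-0.1,0],[-11.6,-0.1,0],[-11.6,-0.1,4],[-11.6,-0.1,8],[-11.6,-0.1,8.5],[-11.6,-0.1,8.5]],"turn":[0,0,0,0,0,0,0,0]}';python3 ax.py
```

```text
t: 14.18
tcp_pos: [0.4485, -0.1908, 0.0667]
tool_rot: [0.996, 0.089, -0.0, -0.0]
ft_force: [1.3, -3.4, -2.0]
finger_gap: 0.017
tcp stand mm [-70.2  -1.6  67.2]
z 35.0 97 x 13.0 65.0 102.0 y -20.0 2.0 20.0
z 29.0 169 x 15.0 72.0 102.0 y -20.0 -5.0 20.0
z 23.0 49 x 45.0 78.0 103.0 y -19.0 -7.0 19.0
z 17.0 28 x 55.0 100.0 101.0 y -19.0 -7.0 20.0
z 11.0 21 x 98.0 100.0 102.0 y -19.0 0.0 17.0
z 5.0 17 x 99.0 100.0 101.0 y -20.0 -0.0 18.0
z -1.0 20 x 99.0 100.0 102.0 y -19.0 2.0 19.0
z -7.0 17 x 99.0 101.0 102.0 y -19.0 -2.0 16.0
z -13.0 22 x 98.0 100.0 102.0 y -20.0 0.0 20.0
z -19.0 17 x 99.0 100.0 103.0 y -19.0 -2.0 18.0
z -25.0 16 x 98.0 100.0 102.0 y -18.0 -4.0 17.0
z -31.0 18 x 99.0 100.0 102.0 y -18.0 3.0 20.0
z -37.0 29 x -56.0 99.0 103.0 y -18.0 10.0 20.0
z -43.0 45 x -77.0 -28.0 101.0 y -19.0 12.0 20.0
z -49.0 26 x -25.0 100.0 108.0 y -18.0 4.0 19.0
z -55.0 93 x -26.0 108.0 117.0 y -20.0 3.0 20.0
z -61.0 186 x -129.0 -18.0 129.0 y -20.0 -3.0 20.0
z -67.0 223 x -130.0 -18.0 130.0 y -20.0 -2.0 20.0
```

```bash
python3 st.py; python3 -m pendant '{"translation":[[0.6,0,0],[1.1,0,0],[1.6,0,-0.6],[2.1,0,-1.3],[2.7,0,-1.9],[3.3,0,-2.5],[3.3,0,-2.5]],"turn":[0,0,0,0,0,0,0]}' 1 25; python3 st.py; python3 -m pendant '{"translation":[[0.7,0,-0.5],[1.4,0,-1],[2.1,0,-1.4],[2.9,0,-1.7],[3.7,0,-1.9],[4.5,0,-2.1],[4.5,0,-2.1]],"turn":[0,0,0,0,0,0,0]}'; python3 st.py;python3 look.py pics/a6.png scene,215,110,110,130,5; python3 ax.py|head -12
```

```text
t 14.22 tcp [ 0.4485 -0.1908  0.0672] yaw 10.27 tilt 0.01 gap 0.0173 F [ 2.7 -4.  -2.1]
  fixture frame mm [-238.6 -339.2   67.2] F [ 1.  -4.7 -2.1] T [-0.76 -0.33 -0.28]
t: 15.1
tcp_pos: [0.4801, -0.1845, 0.0929]
tool_rot: [0.996, 0.09, -0.0, 0.0]
ft_force: [-3.0, -5.1, 0.4]
finger_gap: 0.017
t 15.1 tcp [ 0.4801 -0.1845  0.0929] yaw 10.33 tilt 0.05 gap 0.017 F [-3.  -5.1  0.4]
  fixture frame mm [-206.9 -345.1   92.9] F [-4.6 -3.6  0.4] T [-1.2   0.62 -0.24]
t: 15.98
tcp_pos: [0.5241, -0.1766, 0.1137]
tool_rot: [0.996, 0.09, -0.001, 0.0]
ft_force: [-3.4, -5.7, 0.7]
finger_gap: 0.0172
t 15.97 tcp [ 0.5241 -0.1766  0.1137] yaw 10.36 tilt 0.11 gap 0.0172 F [-3.4 -5.7  0.7]
  fixture frame mm [-163.2 -353.9  113.7] F [-5.2 -4.1  0.7] T [-1.4   0.82 -0.03]
tcp stand mm [  6.6  -1.3 113.7]
z 35.0 40 x -16.0 5.0 13.0 y -14.0 11.0 19.0
z 29.0 11 x -16.0 -10.0 4.0 y 7.0 14.0 16.0
z 23.0 7 x -1.0 3.0 7.0 y 1.0 6.0 8.0
z 17.0 10 x 1.0 5.0 9.0 y -1.0 3.0 5.0
z 11.0 6 x 1.0 5.0 8.0 y 1.0 3.0 4.0
z 5.0 7 x 3.0 6.0 8.0 y 0.0 2.0 5.0
z -1.0 5 x 4.0 7.0 8.0 y 1.0 2.0 2.0
z -7.0 5 x 7.0 8.0 9.0 y -1.0 2.0 3.0
z -13.0 153 x -36.0 3.0 24.0 y -20.0 2.0 20.0
z -19.0 76 x -36.0 -4.0 25.0 y -19.0 -7.0 19.0
z -25.0 45 x -34.0 -3.0 25.0 y -20.0 -7.0 19.0
```

View pics/a6.png

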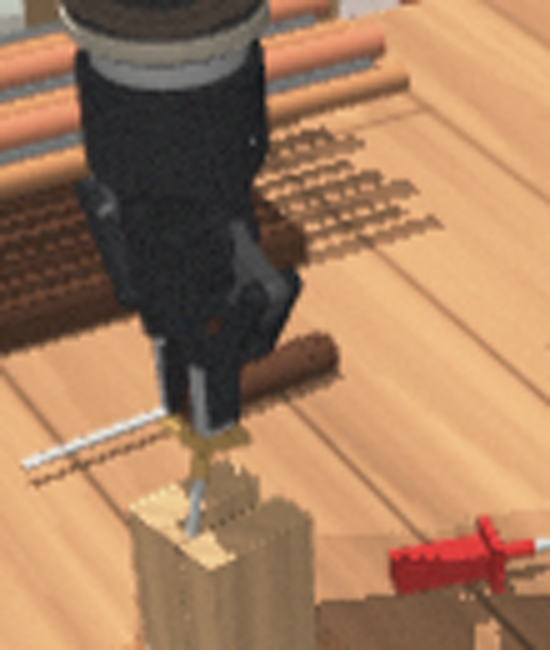

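The pick is now nearly upright with its shank down in the gap at crop (193,520) and a remaining tilt of about 10°. I'll centre it over the seat, lower it onto the cheeks and release it.

```bash
python3 -m pendant '{"translation":[[-0.5,0.1,0],[-1,0.2,0],[-1,0.2,1],[-1,0.2,2],[-1,0.2,2.8],[-1,0.2,3.3],[-1,0.2,3.3]],"turn":[0,0,0,0,0,0,0]}'; python3 st.py;  python3 ax.py|head -9
```

```text
t: 16.95
tcp_pos: [0.5149, -0.1802, 0.0801]
tool_rot: [0.996, 0.09, -0.0, -0.0]
ft_force: [-0.4, -0.5, -0.4]
finger_gap: 0.0171
t 16.95 tcp [ 0.5149 -0.1802  0.0801] yaw 10.28 tilt 0.05 gap 0.0171 F [-0.4 -0.5 -0.4]
  fixture frame mm [-173.  -353.9   80.1] F [-0.6 -0.3 -0.4] T [ 0.02 -0.02  0.03]
tcp stand mm [-2.9 -3.3 80.5]
z 35.0 44 x -16.0 5.0 14.0 y -15.0 12.0 19.0
z 29.0 7 x -16.0 -13.0 2.0 y 11.0 15.0 16.0
z 23.0 11 x 1.0 8.0 28.0 y -20.0 4.0 19.0
z 17.0 162 x -28.0 15.0 35.0 y -20.0 3.0 20.0
z 11.0 41 x -18.0 32.0 34.0 y -19.0 -5.0 20.0
z 5.0 28 x -25.0 31.0 34.0 y -19.0 -6.0 17.0
z -1.0 22 x 31.0 33.0 34.0 y -20.0 2.0 19.0
z -7.0 20 x 32.0 33.0 35.0 y -17.0 -4.0 19.0
```

```bash
python3 -m pendant '{"translation":[[0,0,0.3],[0,0,0.5],[0,0,0.7],[0,0,0.7]],"turn":[0,0,0,0]}' 1 20; python3 -m pendant '{"translation":[[0,0,0.15],[0,0,0.3],[0,0,0.3]],"turn":[0,0,0]}'; python3 -m pendant '{"translation":[[0,0,0.15],[0,0,0.3],[0,0,0.3]],"turn":[0,0,0]}'
```

```text
t: 17.5
tcp_pos: [0.515, -0.1803, 0.0735]
tool_rot: [0.996, 0.09, -0.0, -0.0]
ft_force: [0.6, 0.3, -1.3]
finger_gap: 0.0172
t: 17.88
tcp_pos: [0.5153, -0.1804, 0.0719]
tool_rot: [0.996, 0.09, 0.001, 0.0]
ft_force: [-3.4, 1.4, 15.4]
finger_gap: 0.0174
t: 18.25
tcp_pos: [0.5167, -0.1806, 0.0708]
tool_rot: [0.996, 0.09, 0.002, 0.001]
ft_force: [-3.0, 5.9, 35.1]
finger_gap: 0.0174
```

The collar is on the cheeks: contact came where expected. I'll release, open, rise and check.

```bash
python3 -m pendant '{"translation":[[0,0,-0.2],[0,0,-0.2],[0,0,-0.2],[0,0,-0.2],[0,0,-4],[0,0,-9],[0,0,-12],[0,0,-12],[0,0,-12]],"turn":[0,0,0,0,0,0,0,0,0]}' 0 100
python3 - <<'E'
from pk import *
m=pts[(abs(pts[:,2])<.04)&(abs(pts[:,3])<.04)&(pts[:,4]>.085)&(pts[:,4]<.17)]
for a in np.arange(.16,.085,-.006):
    q=m[(m[:,4]<=a)&(m[:,4]>a-.006)]
    if len(q):print("z",(a*1e3).round(),len(q),"x",*(1e3*np.percentile(q[:,2],[0,50,100])).round(),"y",*(1e3*np.percentile(q[:,3],[0,50,100])).round())
E
python3 look.py pics/a7.png scene,215,130,110,120,6
```

```text
t: 19.38
tcp_pos: [0.5146, -0.1801, 0.1868]
tool_rot: [0.996, 0.09, -0.001, -0.0]
ft_force: [-0.4, 0.7, -1.4]
finger_gap: 0.0852
z 160.0 1 x -5.0 -5.0 -5.0 y 8.0 8.0 8.0
z 154.0 46 x -12.0 -2.0 7.0 y -12.0 -2.0 8.0
z 148.0 23 x -14.0 -2.0 6.0 y -9.0 5.0 8.0
z 142.0 21 x -14.0 2.0 6.0 y -11.0 4.0 7.0
z 136.0 21 x -11.0 2.0 6.0 y -12.0 5.0 9.0
z 130.0 25 x -12.0 3.0 7.0 y -10.0 5.0 8.0
z 124.0 19 x -11.0 3.0 6.0 y -9.0 5.0 8.0
z 118.0 21 x -11.0 -1.0 6.0 y -11.0 5.0 8.0
z 112.0 22 x -8.0 3.0 7.0 y -9.0 3.0 8.0
z 106.0 64 x -18.0 5.0 13.0 y -19.0 5.0 14.0
z 100.0 262 x -29.0 11.0 31.0 y -34.0 12.0 32.0
z 94.0 100 x -29.0 17.0 32.0 y -30.0 26.0 34.0
z 88.0 39 x -27.0 14.0 31.0 y -31.0 19.0 32.0
```

View pics/a7.png

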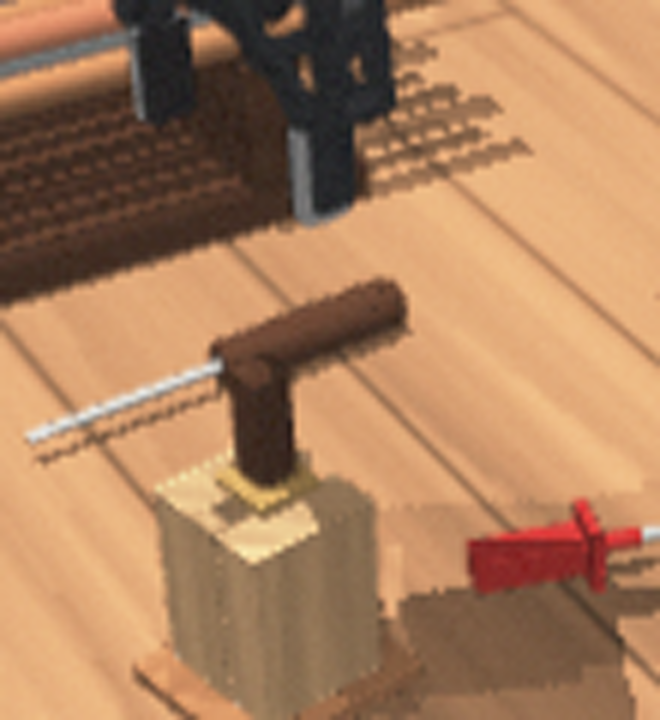

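The pick is upright in the stand again, handle centre at about stand (-2.5, -1) mm. I'll turn 90° to grip along its x and grip low, with the tips just above the collar, allowing for the 41 mm offset.

```bash
python3 -m pendant '{"translation":[[0,-0.2,0],[0,-0.2,0],[0,-0.2,0],[0,-0.2,0],[0,-0.2,0],[0,-0.2,0],[0,-0.2,0],[0,-0.2,0],[0,-0.2,0],[0,-0.2,0]],"turn":[-10,-20,-30,-40,-50,-60,-70,-80,-90,-90]}'; python3 -m pendant '{"translation":[[0,0,4],[0,0,8],[0,0,11],[0,0,11.8],[0,0,11.8]],"turn":[0,0,0,0,0]}'; python3 st.py;python3 -m pendant '{"translation":[[0,0,0],[0,0,0],[0,0,0],[0,0,0],[0,0,0],[0,0,0],[0,0,0]],"turn":[0,0,0,0,0,0,0]}' 1 100; python3 st.py
```

```text
t: 20.72
tcp_pos: [0.5144, -0.1782, 0.1867]
tool_rot: [0.641, 0.767, -0.0, -0.001]
ft_force: [-0.1, 0.5, -0.6]
finger_gap: 0.0854
t: 21.35
tcp_pos: [0.5147, -0.1784, 0.0696]
tool_rot: [0.642, 0.767, -0.0, -0.0]
ft_force: [-0.1, 0.0, -0.4]
finger_gap: 0.0851
t 21.35 tcp [ 0.5147 -0.1784  0.0696] yaw 100.18 tilt 0.03 gap 0.0851 F [-0.1  0.  -0.4]
  fixture frame mm [-172.5 -352.2   69.6] F [-0.1  0.1 -0.4] T [0.06 0.01 0.04]
t: 22.22
tcp_pos: [0.5148, -0.1784, 0.0701]
tool_rot: [0.641, 0.768, 0.0, 0.0]
ft_force: [-1.2, 0.5, 5.6]
finger_gap: 0.0169
t 22.23 tcp [ 0.5148 -0.1784  0.0701] yaw 100.28 tilt 0.04 gap 0.0169 F [-1.2  0.5  5.6]
  fixture frame mm [-172.4 -352.2   70.1] F [-1.   0.9  5.6] T [ 0.13  0.22 -0.02]
```

It is gripped firmly, with the pick origin at TCP + 26 mm. I'll lift it and carry it above the key's eye, shank axis at fixture (73, -1.5).

```bash
python3 -m pendant '{"translation":[[0,0,-2],[0,0,-6],[0,0,-10],[0,0,-13],[0,0,-13]],"turn":[0,0,0,0,0]}' 1 120; python3 -m pendant '{"translation":[[2,0.9,0],[6,2.6,0],[11,4.8,0],[16,7,0],[21,9.2,0],[26,11.3,0],[31,13.5,0],[35,15.3,0],[38,16.6,0],[39.2,17.1,0],[39.2,17.1,0]],"turn":[-1,-2,-4,-6,-8,-10,-11.4,-11.4,-11.4,-11.4,-11.4]}'; python3 -m pendant '{"translation":[[0,0,0],[0,0,0]],"turn":[0,0]}' >/dev/null;python3 st.py
cat > tip.py <<'E'
from geo import *
from bench import *
from st import FX,FY
s=observe();T=s["tcp_pos"]
for n in("scene","top"):
    p,d=capture(n);c=P[n];u,v=np.meshgrid(np.arange(640),np.arange(480))
    q=(np.stack([(u-c["K"][0,2])/c["K"][0,0],(v-c["K"][1,2])/c["K"][1,1],np.ones(u.shape)],-1)*d[...,None]-c["t"])@c["R"]-[T[0],T[1],0]
    cs,sn=np.cos(FY),np.sin(FY);x=cs*q[...,0]+sn*q[...,1];y=-sn*q[...,0]+cs*q[...,1];z=q[...,2]
    m=(abs(x)<.03)&(abs(y)<.03)&(z>T[2]-.06)&(z<T[2]+.045)&(d>0)
    print(n)
    for a in np.arange(T[2]+.045,T[2]-.06,-.005):
        k=m&(z<=a)&(z>a-.005)
        if k.sum():print(f"dz {1e3*(a-T[2]):.0f}",k.sum(),"x",(1e3*np.percentile(x[k],[0,50,100])).round(),"y",(1e3*np.percentile(y[k],[0,50,100])).round())
    k=np.sort(z[m]);print("lowest",(1e3*(k[:6]-T[2])).round(1))
E
python3 tip.py
```

```text
t: 22.85
tcp_pos: [0.5153, -0.1786, 0.2014]
tool_rot: [0.641, 0.768, 0.0, 0.002]
ft_force: [-0.4, 0.2, -1.1]
finger_gap: 0.0165
t: 24.22
tcp_pos: [0.6125, 0.2379, 0.1983]
tool_rot: [0.561, 0.828, -0.001, -0.0]
ft_force: [-0.8, 0.3, -1.3]
finger_gap: 0.0166
t 24.48 tcp [0.613  0.2368 0.1997] yaw 111.61 tilt 0.01 gap 0.0166 F [ 0.2 -0.3 -0.6]
  fixture frame mm [ 72.4  -2.8 199.7] F [ 0.  -0.3 -0.6] T [ 0.01 -0.07 -0.01]
scene
dz 45 29 x [-14.  -4.  19.] y [-4.  8. 12.]
dz 40 9 x [-9. -3. 14.] y [6. 7. 8.]
dz 35 134 x [-15.  10.  16.] y [-16.   8.  14.]
dz 30 43 x [-13.  13.  16.] y [-16.   4.  13.]
dz 15 2 x [4. 5. 5.] y [-1. -0.  0.]
dz 10 8 x [3. 4. 5.] y [-4. -1.  2.]
dz 5 7 x [-1.  2.  2.] y [-3.  0.  1.]
dz -0 8 x [-1.  2.  4.] y [-2. -0.  1.]
dz -5 7 x [-1.  1.  2.] y [-3. -0.  1.]
dz -10 8 x [1. 2. 3.] y [-5. -1.  1.]
dz -15 7 x [1. 2. 3.] y [-4. -1.  1.]
dz -20 8 x [0. 2. 3.] y [-5. -1.  1.]
dz -25 10 x [-1.  2.  3.] y [-4. -1.  1.]
dz -30 17 x [-3.  2.  4.] y [-3.  1.  6.]
dz -35 8 x [-2.  2.  3.] y [-3.  3.  5.]
lowest [-36.4 -36.1 -35.9 -35.8 -35.2 -35.2]
top
lowest []
```

```bash
python3 - <<'E'
from geo import *;from bench import *
T=observe()["tcp_pos"];print(proj("scene",T+[0,0,-.035]),proj("scene",T+[0,0,.03]))
E
python3 look.py pics/a8.png scene,295,285,66,96,6 scene,275,285,90,130,4
```

```text
[321.63571169 333.63795335] [322.98707197 305.96266971]
```

View pics/a8.png

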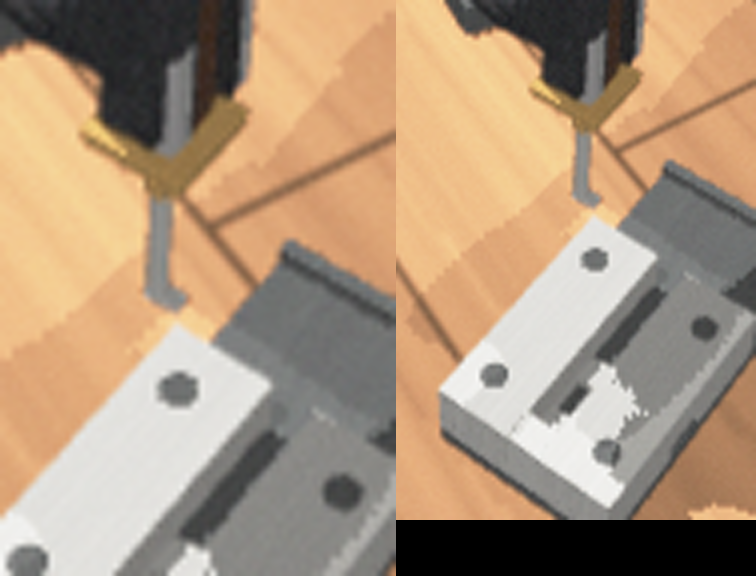

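In the crop, the toe tip at (185,297) lies to the right of the shank end at (158,295). I'll check that against the toe outline predicted for several twists, to be sure it points at the mouth.

Run:
```python
from geo import *;from bench import *;from st import FY
T=observe()["tcp_pos"]
def pc(L,tw,off=(0,-.001)):
    c,s=np.cos(tw),np.sin(tw);l=[off[0]+c*L[0]-s*L[1],off[1]+s*L[0]+c*L[1],L[2]]
    u=proj("scene",W([*T,FY],l));return ((u-[295,285]+.5)*6-.5).round().astype(int).tolist()
print("axis z",[(dz,pc((0,0,dz/1e3),0)) for dz in(6,-20,-37)])
print("collar corners",[pc((a,b,.026),0) for a in(.015,-.015) for b in(.015,-.015)],"seen under corner (165,195), left(85,125+), right(245,105+)")
for tw in(-20,0,20,40,60): print(tw,"tip corners z-37/-33",[pc((-.008,b,z),np.radians(tw)) for b in(.003,-.003) for z in(-.037,-.033)],"heel",[pc((.003,b,-.037),np.radians(tw)) for b in(.003,-.003)])
# pixels of toe by colour/depth
p,d=capture("scene")
print(d[328:338,315:330].round(3))
print(p[328:338,315:330].sum(2))
```

```text
axis z [(6, [164, 191]), (-20, [161, 257]), (-37, [159, 298])]
collar corners [[182, 206], [81, 147], [253, 129], [152, 73]] seen under corner (165,195), left(85,125+), right(245,105+)
-20 tip corners z-37/-33 [[191, 292], [192, 282], [178, 276], [178, 267]] heel [[156, 311], [143, 295]]
0 tip corners z-37/-33 [[186, 283], [187, 274], [168, 272], [168, 263]] heel [[162, 311], [143, 300]]
20 tip corners z-37/-33 [[178, 277], [179, 267], [156, 271], [157, 262]] heel [[167, 309], [145, 304]]
40 tip corners z-37/-33 [[168, 272], [169, 263], [145, 273], [146, 264]] heel [[172, 307], [149, 308]]
60 tip corners z-37/-33 [[157, 271], [157, 262], [136, 278], [136, 269]] heel [[175, 303], [154, 310]]
[[0.891 0.892 0.893 0.894 0.673 0.67  0.669 0.668 0.893 0.892 0.892 0.893
  0.895 0.891 0.894]
 [0.891 0.89  0.893 0.894 0.674 0.67  0.672 0.672 0.894 0.893 0.892 0.891
  0.892 0.894 0.891]
 [0.89  0.891 0.889 0.892 0.675 0.671 0.67  0.673 0.89  0.889 0.889 0.892
  0.889 0.889 0.889]
 [0.888 0.886 0.89  0.889 0.675 0.673 0.673 0.675 0.889 0.887 0.888 0.888
  0.889 0.888 0.887]
 [0.885 0.888 0.887 
[... 481 characters left out ...]
0.878 0.874 0.876 0.877 0.877 0.676 0.877 0.876
  0.877 0.875 0.876]]
[[606 558 547 545 450 408 425 407 431 538 532 525 517 523 531]
 [588 560 554 548 456 403 425 413 493 541 544 531 519 515 520]
 [548 548 558 552 450 407 420 413 487 541 541 543 532 514 516]
 [535 546 556 551 417 404 418 402 465 545 547 547 537 521 513]
 [536 539 540 537 412 419 422 392 428 528 528 548 544 543 519]
 [536 538 535 493 415 418 426 402 402 431 464 537 549 542 535]
 [537 536 535 544 422 421 430 415 400 405 428 502 536 545 545]
 [540 539 533 535 467 480 445 440 419 403 428 522 538 543 546]
 [531 530 536 540 537 548 531 467 451 453 528 592 561 545 540]
 [529 531 534 534 534 535 556 569 529 548 599 598 601 558 559]]
```

```bash
python3 - <<'E'
from geo import *;from bench import *;from st import FY
import cv2
from scipy.spatial import ConvexHull
T=observe()["tcp_pos"];p,d=capture("scene")
seen=np.zeros((480,640),np.uint8);seen[(d>.64)&(d<.70)]=1;seen=seen[322:342,312:332]
def hull(P):
    u=np.array([proj("scene",W([*T,FY],l)) for l in P]);u=((u-[312,322]+.5)*8).astype(np.int32)
    return cv2.convexHull(u.reshape(-1,1,2))
def model(tw,z,ox,oy):
    im=np.zeros((160,160),np.uint8);c,s=np.cos(tw),np.sin(tw);r=lambda a,b,h:(ox+c*a-s*b,oy+s*a+c*b,h)
    cv2.fillConvexPoly(im,hull([r(.003*np.cos(k),.003*np.sin(k),h) for k in np.arange(0,6.3,.4) for h in(z,.006)]),1)
    cv2.fillConvexPoly(im,hull([r(a,b,h) for a in(-.008,.003) for b in(-.003,.003) for h in(z,z+.004)]),1)
    return im
S=cv2.resize(seen,(160,160),interpolation=cv2.INTER_NEAREST)
R=[]
for tw in range(-180,180,15):
    b=max((( (m:=model(np.radians(tw),z,ox,oy))&S).sum()/(m|S).sum(),z,ox,oy) for z in(-.035,-.037,-.039) for ox in(-.002,0,.002) for oy in(-.003,-.001,.001))
    R.append((round(b[0],3),tw,b[1:]))
for r in sorted(R,reverse=True)[:6]:print(r)
E
python3 st.py
```

```text
(np.float64(0.83), -105, (-0.039, -0.002, -0.003))
(np.float64(0.821), -90, (-0.039, -0.002, -0.003))
(np.float64(0.797), -120, (-0.037, -0.002, -0.003))
(np.float64(0.779), -75, (-0.035, 0.002, -0.001))
(np.float64(0.768), -60, (-0.037, 0.002, -0.001))
(np.float64(0.752), -135, (-0.035, -0.002, -0.003))
t 24.73 tcp [0.613  0.2375 0.1997] yaw 111.65 tilt 0.01 gap 0.0166 F [ 0.6 -0.4 -0.9]
  fixture frame mm [ 72.7  -2.1 199.7] F [ 0.4 -0.6 -0.9] T [ 0.04 -0.01  0.02]
```

Confirmed: the toe points to +y, because the pick rolled 90° while being righted. I'll turn the tool so the toe points at the mouth (-x), and cross-check the key's position from this view.

```bash
python3 - <<'E'
from geo import *;from st import FX,FY
def f(u,z):
    d=onplane("scene",u,z)-FX;c,s=np.cos(FY),np.sin(FY);return (1e3*np.array([c*d[0]+s*d[1],-s*d[0]+c*d[1]])).round(1)
g=lambda x,y:((x-396+.5)/4-.5+275,(y+.5)/4-.5+285)
print("key near end",f(g(600,362),.015),"eye patch",f(g(575,400),.015),f(g(575,400),.010),"eye near/far edges",f(g(587,388),.015),f(g(563,412),.015))
E
python3 -m pendant '{"translation":[[0,0,0],[0,0,0],[0,0,0],[0,0,0],[0,0,0],[0,0,0],[0,0,0],[0,0,0],[0,0,0],[0,0,0]],"turn":[-10,-20,-30,-40,-50,-60,-70,-80,-90,-90]}';python3 -m pendant '{"translation":[[0,0,0],[0,0,0]],"turn":[0,0]}'>/dev/null; python3 st.py; python3 tip.py | sed -n 5,20p
```

```text
key near end [48.  -5.5] eye patch [70.4 -3.4] [67.9 -5. ] eye near/far edges [62.3 -2.6] [78.4 -4.2]
t: 25.98
tcp_pos: [0.6129, 0.2378, 0.1996]
tool_rot: [-0.187, 0.982, -0.0, 0.0]
ft_force: [-0.1, 0.1, -0.9]
finger_gap: 0.0165
t 26.23 tcp [0.6129 0.2379 0.1996] yaw -158.45 tilt 0.01 gap 0.0165 F [-0.3 -0.8 -2. ]
  fixture frame mm [ 72.7  -1.8 199.6] F [-0.6 -0.6 -2. ] T [-0.01 -0.   -0.02]
dz 30 42 x [-10.  17.  18.] y [-13.   9.  16.]
dz 15 2 x [7. 7. 8.] y [0. 2. 3.]
dz 10 7 x [4. 7. 8.] y [0. 2. 4.]
dz 5 6 x [5. 5. 6.] y [-1.  2.  4.]
dz -0 8 x [4. 5. 6.] y [-1.  2.  4.]
dz -5 9 x [3. 4. 6.] y [-1.  2.  4.]
dz -10 7 x [3. 5. 6.] y [-1.  2.  5.]
dz -15 8 x [3. 5. 6.] y [-1.  2.  4.]
dz -20 10 x [2. 5. 6.] y [-1.  2.  4.]
dz -25 8 x [2. 5. 6.] y [-0.  3.  4.]
dz -30 14 x [-5.  5.  6.] y [-1.  2.  4.]
dz -35 4 x [-3.  3.  6.] y [-1.  2.  4.]
lowest [-35.9 -35.2 -35.1 -35.  -34.9 -34.8]
top
lowest []
```

The key's eye spans 62–78 mm, so its centre is about 70 mm in both views. I'll shift 2.7 mm toward the mouth so the toe is centred in the eye, then descend.

```bash
python3 -m pendant '{"translation":[[0.3,0,0],[0.3,0,3],[0.3,0,6],[0.3,0,8.5],[0.3,0,10.2],[0.3,0,11],[0.3,0,11],[0.3,0,11]],"turn":[0,0,0,0,0,0,0,0]}';python3 st.py;python3 tip.py | sed -n 5,12p;  python3 -m pendant '{"translation":[[0,0,0.7],[0,0,1.4],[0,0,2.1],[0,0,2.1],[0,0,2.1]],"turn":[0,0,0,0,0]}';python3 st.py
```

```text
t: 27.32
tcp_pos: [0.6106, 0.2369, 0.0904]
tool_rot: [-0.188, 0.982, 0.0, 0.001]
ft_force: [0.4, 0.7, -0.6]
finger_gap: 0.0165
t 27.32 tcp [0.6106 0.2369 0.0904] yaw -158.32 tilt 0.07 gap 0.0165 F [ 0.4  0.7 -0.6]
  fixture frame mm [70.2 -1.8 90.4] F [ 0.6  0.4 -0.6] T [-0.03  0.    0.01]
dz 30 30 x [-9. 17. 18.] y [-14.  10.  16.]
dz 10 1 x [8. 8. 8.] y [0. 0. 0.]
dz 5 4 x [5. 6. 6.] y [-1.  1.  3.]
dz -0 8 x [3. 5. 6.] y [-1.  3.  3.]
dz -5 6 x [3. 5. 6.] y [-1.  1.  3.]
dz -10 8 x [2. 5. 6.] y [-1.  2.  4.]
dz -15 7 x [2. 5. 6.] y [-0.  3.  3.]
dz -20 5 x [2. 6. 6.] y [-0.  2.  3.]
t: 28.05
tcp_pos: [0.6102, 0.2368, 0.0685]
tool_rot: [-0.188, 0.982, -0.0, -0.0]
ft_force: [0.1, -0.1, -0.8]
finger_gap: 0.0164
t 28.05 tcp [0.6102 0.2368 0.0685] yaw -158.32 tilt 0.01 gap 0.0164 F [ 0.1 -0.1 -0.8]
  fixture frame mm [69.8 -1.8 68.5] F [ 0.1 -0.1 -0.8] T [ 0.02 -0.01 -0.01]
```

```bash
python3 -m pendant '{"translation":[[0,0,0.4],[0,0,0.8],[0,0,1.2],[0,0,1.2]],"turn":[0,0,0,0]}'; python3 -m pendant '{"translation":[[0,0,0.1],[0,0,0.2],[0,0,0.2]],"turn":[0,0,0]}';python3 -m pendant '{"translation":[[0,0,0.1],[0,0,0.2],[0,0,0.2]],"turn":[0,0,0]}'
```

```text
t: 28.55
tcp_pos: [0.61, 0.2367, 0.0561]
tool_rot: [-0.188, 0.982, -0.0, -0.0]
ft_force: [0.3, -0.1, -1.1]
finger_gap: 0.0164
t: 28.92
tcp_pos: [0.6102, 0.2367, 0.0546]
tool_rot: [-0.188, 0.982, -0.0, 0.0]
ft_force: [-0.7, 0.4, 0.1]
finger_gap: 0.0167
t: 29.3
tcp_pos: [0.6101, 0.2368, 0.0524]
tool_rot: [-0.188, 0.982, -0.0, -0.0]
ft_force: [-1.5, -0.6, 0.1]
finger_gap: 0.0165
```

```bash
python3 st.py
```

```text
t 29.3 tcp [0.6101 0.2368 0.0524] yaw -158.32 tilt 0.01 gap 0.0165 F [-1.5 -0.6  0.1]
  fixture frame mm [69.7 -1.8 52.4] F [-1.6  0.   0.1] T [ 0.03 -0.03 -0.02]
```

```bash
python3 -m pendant '{"translation":[[0,0,0.1],[0,0,0.15],[0,0,0.15]],"turn":[0,0,0]}'; python3 -m pendant '{"translation":[[0,0,0.1],[0,0,0.15],[0,0,0.15]],"turn":[0,0,0]}'; python3 st.py
```

```text
t: 29.68
tcp_pos: [0.6101, 0.2368, 0.051]
tool_rot: [-0.188, 0.982, -0.0, -0.0]
ft_force: [-0.4, -0.1, -1.0]
finger_gap: 0.0167
t: 30.05
tcp_pos: [0.6101, 0.2367, 0.0495]
tool_rot: [-0.188, 0.982, -0.0, -0.0]
ft_force: [-0.4, 0.5, -1.1]
finger_gap: 0.0166
t 30.05 tcp [0.6101 0.2367 0.0495] yaw -158.32 tilt 0.01 gap 0.0166 F [-0.4  0.5 -1.1]
  fixture frame mm [69.7 -1.8 49.5] F [-0.2  0.6 -1.1] T [-0.    0.03 -0.01]
```

```bash
python3 -m pendant '{"translation":[[0,0,0.1],[0,0,0.15],[0,0,0.15]],"turn":[0,0,0]}'; python3 -m pendant '{"translation":[[0,0,0.1],[0,0,0.1]],"turn":[0,0]}'; python3 -m pendant '{"translation":[[0,0,0.1],[0,0,0.1]],"turn":[0,0]}'; python3 st.py
```

```text
t: 30.42
tcp_pos: [0.6102, 0.2367, 0.048]
tool_rot: [-0.188, 0.982, -0.0, -0.0]
ft_force: [0.7, -0.6, 0.2]
finger_gap: 0.0165
t: 30.68
tcp_pos: [0.6104, 0.2368, 0.0478]
tool_rot: [-0.188, 0.982, -0.0, 0.0]
ft_force: [-0.4, -0.5, 5.0]
finger_gap: 0.0164
t: 30.92
tcp_pos: [0.6107, 0.2369, 0.0477]
tool_rot: [-0.188, 0.982, 0.0, 0.001]
ft_force: [-2.9, -1.2, 11.4]
finger_gap: 0.017
t 30.93 tcp [0.6107 0.2369 0.0477] yaw -158.31 tilt 0.11 gap 0.017 F [-2.9 -1.2 11.4]
  fixture frame mm [70.3 -1.8 47.7] F [-3.2 -0.  11.4] T [-0.17  0.62 -0.02]
```

Contact came at TCP 0.048, so the toe is at about 11 mm: that is the floor (10), inside the eye, not the key top (15). I'll ease up 2.5 mm of command and start drawing toward the mouth.

```bash
python3 -m pendant '{"translation":[[0,0,-0.25],[0,0,-0.25]],"turn":[0,0]}';python3 -m pendant '{"translation":[[0.2,0,0],[0.4,0,0],[0.6,0,0],[0.8,0,0],[1.0,0,0]],"turn":[0,0,0,0,0]}'; python3 st.py
```

```text
t: 31.18
tcp_pos: [0.6102, 0.2368, 0.0486]
tool_rot: [-0.188, 0.982, -0.0, 0.0]
ft_force: [0.3, -0.8, -1.0]
finger_gap: 0.0167
t: 31.8
tcp_pos: [0.6024, 0.2336, 0.0491]
tool_rot: [-0.188, 0.982, 0.0, 0.002]
ft_force: [6.6, 2.3, -1.7]
finger_gap: 0.0167
t 31.8 tcp [0.6024 0.2336 0.0491] yaw -158.33 tilt 0.24 gap 0.0167 F [ 6.6  2.3 -1.7]
  fixture frame mm [61.3 -1.8 49.1] F [ 7.  -0.3 -1.7] T [ 0.75 -1.38  0.03]
```

A steady 7 N drag is within the 4–8 N expected, so the key is hooked and sliding. I'll keep pulling.

```bash
python3 -m pendant '{"translation":[[0.4,0,0.05],[0.9,0,0.05],[1.4,0,0.05],[1.9,0,0.05],[2.4,0,0.05],[2.9,0,0.05],[3.4,0,0.05]],"turn":[0,0,0,0,0,0,0]}'; python3 st.py; python3 -m pendant '{"translation":[[0.5,0,0],[1,0,0],[1.5,0,0],[2,0,0],[2.5,0,0],[3,0,0]],"turn":[0,0,0,0,0,0]}'; python3 st.py
```

```text
t: 32.67
tcp_pos: [0.5709, 0.2212, 0.0488]
tool_rot: [-0.188, 0.982, 0.0, 0.002]
ft_force: [6.1, 4.3, -0.7]
finger_gap: 0.0163
t 32.67 tcp [0.5709 0.2212 0.0488] yaw -158.34 tilt 0.28 gap 0.0163 F [ 6.1  4.3 -0.7]
  fixture frame mm [27.6 -1.7 48.8] F [ 7.3  1.7 -0.7] T [ 1.06 -1.53 -0.  ]
t: 33.42
tcp_pos: [0.5409, 0.2092, 0.048]
tool_rot: [-0.188, 0.982, -0.0, -0.0]
ft_force: [0.7, -0.5, -1.1]
finger_gap: 0.0166
t 33.42 tcp [0.5409 0.2092 0.048 ] yaw -158.32 tilt 0.02 gap 0.0166 F [ 0.7 -0.5 -1.1]
  fixture frame mm [-4.7 -1.7 48. ] F [ 0.5 -0.7 -1.1] T [-0.05  0.   -0.03]
```

```bash
python3 -m pendant '{"translation":[[0.4,0,0],[0.8,0,0],[1.2,0,0],[1.6,0,0],[2,0,0],[2.4,0,0],[2.8,0,0],[3.1,0,0]],"turn":[0,0,0,0,0,0,0,0]}'; python3 st.py; python3 tip.py | sed -n 5,16p
python3 - <<'E'
from geo import *;from bench import *;from st import FX,FY
for n in("scene","top"):
    p,d=capture(n);c=P[n];u,v=np.meshgrid(np.arange(640),np.arange(480))
    q=(np.stack([(u-c["K"][0,2])/c["K"][0,0],(v-c["K"][1,2])/c["K"][1,1],np.ones(u.shape)],-1)*d[...,None]-c["t"])@c["R"]-FX
    cs,sn=np.cos(FY),np.sin(FY);x=cs*q[...,0]+sn*q[...,1];y=-sn*q[...,0]+cs*q[...,1];z=q[...,2]
    br=p.astype(int).sum(2)
    m=(x>-.066)&(x<-.001)&(abs(y)<.03)&(z<.025)&(z>.002)&(d>0)
    for a in np.arange(-.066,0,.004):
        k=m&(x>=a)&(x<a+.004)
        if k.sum():print(n,(1e3*a).round(),k.sum(),"z",(1e3*np.median(z[k])).round(1),"bright",br[k].max(),"y bright",(1e3*y[k&(br>320)]).round()[:12])
E
```

```text
t: 34.42
tcp_pos: [0.5124, 0.1979, 0.0481]
tool_rot: [-0.188, 0.982, -0.0, -0.0]
ft_force: [-0.6, 0.1, -0.8]
finger_gap: 0.0166
t 34.42 tcp [0.5124 0.1979 0.0481] yaw -158.32 tilt 0.01 gap 0.0166 F [-0.6  0.1 -0.8]
  fixture frame mm [-35.5  -1.7  48.1] F [-0.5  0.3 -0.8] T [-0.01 -0.04 -0.03]
dz 30 23 x [-11.  17.  19.] y [-14.  10.  16.]
dz 25 1 x [16. 16. 16.] y [-1. -1. -1.]
dz 15 1 x [7. 7. 7.] y [1. 1. 1.]
dz 10 6 x [5. 6. 7.] y [-2.  2.  4.]
dz 5 3 x [4. 4. 6.] y [1. 2. 4.]
dz -0 5 x [3. 5. 8.] y [0. 2. 3.]
dz -5 7 x [2. 4. 5.] y [-2.  3.  4.]
dz -10 5 x [4. 5. 6.] y [-1.  2.  3.]
dz -15 6 x [3. 5. 6.] y [-1.  2.  4.]
dz -20 2 x [6. 6. 6.] y [0. 1. 1.]
dz -25 25 x [-29. -25.   6.] y [ 0.  7. 26.]
dz -30 195 x [-30.  -3.  27.] y [-30.   4.  29.]
scene -66.0 25 z 17.7 bright 239 y bright []
scene -62.0 78 z 13.4 bright 331 y bright [-9.]
scene -58.0 41 z 10.5 bright 368 y bright [-4.]
scene -54.0 42 z 10.6 bright 401 y bright [-5. -2. -1.  1.  0.  1.  3.  6.  4.  6.  8.  7.]
scene -50.0 48 z 10.9 bright 398 y bright [-6. -4. -3. -2.  2.  3.  1.  3.  4.  6. 10.  7.]
scene -46.0 4
[... 434 characters left out ...]
4 y bright [-29. -29. -25. -25. -28. -26. -24. -22. -23. -22. -20. -11.]
scene -26.0 48 z 10.7 bright 667 y bright [-30. -30. -28. -30. -28. -26. -25. -23. -20. -21. -17. -15.]
scene -22.0 45 z 11.8 bright 667 y bright [-28. -27. -25. -24. -21. -19. -17. -11. -16. -14. -12.  -9.]
scene -18.0 20 z 15.0 bright 703 y bright [-16. -11. -10.  -9.  -7.  -6.  -2.  -5.  -3.  -1.   1.  -2.]
scene -14.0 21 z 13.3 bright 683 y bright [-14. -12. -10. -13. -11. -10.  -7.  -5. -13.  -8.  -7.  -6.]
scene -10.0 10 z 10.8 bright 610 y bright [-10. -11. -10.  -8.  -7.  -1.  -7.  -3.  -5.  -1.]
scene -6.0 9 z 11.7 bright 519 y bright [-10.  -8.  -5.  -6.  -2.  -1.]
scene -2.0 3 z 10.3 bright 459 y bright [-2.]
```

The key is out on the apron with its front end at about -56. I'll feel for the lip in small steps.

```bash
python3 -m pendant '{"translation":[[0.15,0,0],[0.3,0,0],[0.4,0,0],[0.4,0,0]],"turn":[0,0,0,0]}'; python3 -m pendant '{"translation":[[0.1,0,0],[0.2,0,0],[0.2,0,0]],"turn":[0,0,0]}';  python3 st.py
```

```text
t: 35.12
tcp_pos: [0.5088, 0.1965, 0.048]
tool_rot: [-0.188, 0.982, -0.0, -0.0]
ft_force: [-0.5, 0.7, -1.3]
finger_gap: 0.0166
t: 35.5
tcp_pos: [0.5069, 0.1957, 0.0481]
tool_rot: [-0.188, 0.982, -0.0, -0.0]
ft_force: [0.3, -0.0, -1.0]
finger_gap: 0.0168
t 35.5 tcp [0.5069 0.1957 0.0481] yaw -158.32 tilt 0.01 gap 0.0168 F [ 0.3 -0.  -1. ]
  fixture frame mm [-41.3  -1.7  48.1] F [ 0.3 -0.2 -1. ] T [-0.02  0.    0.01]
```

```bash
python3 -m pendant '{"translation":[[0.1,0,0],[0.15,0,0],[0.15,0,0]],"turn":[0,0,0]}'; python3 -m pendant '{"translation":[[0.1,0,0],[0.15,0,0],[0.15,0,0]],"turn":[0,0,0]}';  python3 st.py
```

```text
t: 35.88
tcp_pos: [0.506, 0.1953, 0.0482]
tool_rot: [-0.188, 0.982, -0.0, 0.0]
ft_force: [1.9, 0.9, -1.5]
finger_gap: 0.0166
t: 36.25
tcp_pos: [0.5053, 0.195, 0.0484]
tool_rot: [-0.188, 0.982, 0.0, 0.001]
ft_force: [5.0, 3.3, -2.0]
finger_gap: 0.0164
t 36.25 tcp [0.5053 0.195  0.0484] yaw -158.32 tilt 0.15 gap 0.0164 F [ 5.   3.3 -2. ]
  fixture frame mm [-43.1  -1.8  48.4] F [ 5.8  1.2 -2. ] T [ 0.56 -1.26  0.06]
```

Contact with the lip came at about 6 N. I'll back off 5 mm so the toe is free in the eye, lift straight out and check the key.

```bash
python3 -m pendant '{"translation":[[-0.2,0,0],[-0.4,0,0],[-0.5,0,0],[-0.5,0,0]],"turn":[0,0,0,0]}'; python3 st.py; python3 -m pendant '{"translation":[[0,0,-0.5],[0,0,-1.5],[0,0,-4],[0,0,-8],[0,0,-12],[0,0,-16],[0,0,-16],[0,0,-16]],"turn":[0,0,0,0,0,0,0,0]}';python3 st.py; python3 tip.py | sed -n 5,16p
python3 - <<'E'
from geo import *;from bench import *;from st import FX,FY
import cv2
p,d=capture("scene");n="scene"
c=P[n]
# rectified view of the apron at z=15 (key top): 5 px/mm
H=[]
cs,sn=np.cos(FY),np.sin(FY)
src=[];dst=[]
for x,y in[(-.07,-.04),(-.07,.04),(.02,.04),(.02,-.04)]:
    src.append(proj(n,[FX[0]+cs*x-sn*y,FX[1]+sn*x+cs*y,.015]));dst.append([(.04-y)*5000,(.02-x)*5000])
M=cv2.getPerspectiveTransform(np.float32(src),np.float32(dst))
r=cv2.warpPerspective(p,M,(400,450),flags=cv2.INTER_CUBIC)
for x in range(-70,21,10): cv2.putText(r,str(x),(0,int((20-x)*5)),0,.35,(0,0,255),1);cv2.line(r,(22,int((20-x)*5)),(30,int((20-x)*5)),(0,0,255),1)
cv2.imwrite("pics/a9.png",np.hstack([r,np.pad(cv2.resize(p[310:400,300:400],None,fx=4,fy=4,interpolation=cv2.INTER_CUBIC),((0,90),(0,0),(0,0)))]))
E
```

```text
t: 36.75
tcp_pos: [0.5086, 0.1964, 0.0479]
tool_rot: [-0.188, 0.982, -0.0, -0.0]
ft_force: [0.2, -1.0, -0.6]
finger_gap: 0.0165
t 36.75 tcp [0.5086 0.1964 0.0479] yaw -158.32 tilt 0.05 gap 0.0165 F [ 0.2 -1.  -0.6]
  fixture frame mm [-39.6  -1.7  47.9] F [-0.2 -1.  -0.6] T [0.01 0.01 0.06]
t: 37.75
tcp_pos: [0.5084, 0.1964, 0.2079]
tool_rot: [-0.188, 0.982, -0.0, -0.0]
ft_force: [-0.2, 0.6, -1.7]
finger_gap: 0.0164
t 37.75 tcp [0.5084 0.1964 0.2079] yaw -158.32 tilt 0.02 gap 0.0164 F [-0.2  0.6 -1.7]
  fixture frame mm [-39.7  -1.7 207.9] F [ 0.1  0.6 -1.7] T [-0.    0.01 -0.03]
dz 30 44 x [-11.  17.  19.] y [-13.   7.  16.]
dz 20 1 x [8. 8. 8.] y [3. 3. 3.]
dz 15 8 x [3. 7. 9.] y [-2.  1.  4.]
dz 10 9 x [4. 6. 8.] y [-2.  2.  5.]
dz 5 7 x [4. 6. 7.] y [-2.  2.  4.]
dz -0 8 x [3. 4. 7.] y [-2.  2.  4.]
dz -5 10 x [3. 5. 6.] y [-1.  2.  4.]
dz -10 5 x [5. 5. 6.] y [-0.  1.  2.]
dz -15 7 x [4. 4. 6.] y [-2.  1.  3.]
dz -20 10 x [3. 5. 6.] y [-2.  2.  4.]
dz -25 6 x [2. 5. 7.] y [-1.  3.  4.]
dz -30 13 x [-3.  5.  7.] y [-2.  3.  4.]
```

View pics/a9.png

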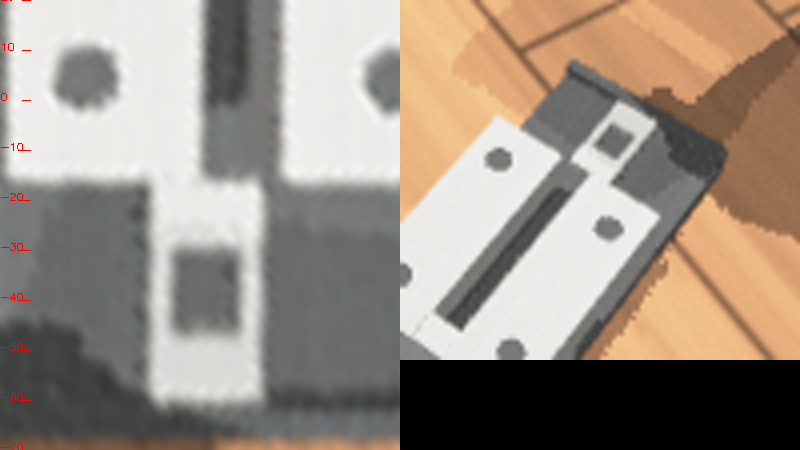

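The key lies flat against the lip: front edge at about -60, eye centre at about -38.5, y ≈ -1 mm, square to the slot. Now back to the stand, toe along the gap.

```bash
python3 -m pendant '{"translation":[[0.8,-2,0],[2.3,-6,0],[4.2,-11,0],[6,-16,0],[7.9,-21,0],[9.8,-26,0],[11.5,-30.5,0],[12.7,-33.5,0],[13.2,-35,0],[13.2,-35,0],[13.2,-35,0]],"turn":[1,3,5,7,9,11.3,11.3,11.3,11.3,11.3,11.3]}'; python3 -m pendant '{"translation":[[0,0,0],[0,0,0]],"turn":[0,0]}'>/dev/null; sed -i 's/abs(pts\[:,3\]-ty)<.02/abs(pts[:,3]-ty)<.02/' ax.py; python3 st.py; python3 ax.py | head -16
```

```text
t: 39.28
tcp_pos: [0.5155, -0.1764, 0.2079]
tool_rot: [-0.091, 0.996, 0.0, -0.0]
ft_force: [0.6, 0.4, -0.9]
finger_gap: 0.0166
t 39.52 tcp [ 0.5156 -0.1768  0.2082] yaw -169.56 tilt 0.01 gap 0.0167 F [-0.6 -0.7 -0.8]
  fixture frame mm [-171.1 -351.   208.2] F [-0.8 -0.5 -0.8] T [ 0.   -0.   -0.05]
tcp stand mm [-1.700e+00 -1.000e-01  2.082e+02]
z 35.0 77 x -12.0 11.0 19.0 y -12.0 9.0 19.0
z 29.0 20 x -10.0 11.0 19.0 y -12.0 15.0 17.0
z 23.0 1 x 5.0 5.0 5.0 y 8.0 8.0 8.0
z 17.0 9 x 3.0 5.0 7.0 y -1.0 4.0 8.0
z 11.0 8 x -0.0 6.0 8.0 y -3.0 4.0 7.0
z 5.0 9 x 3.0 4.0 6.0 y -1.0 3.0 5.0
z -1.0 5 x 3.0 5.0 7.0 y -1.0 1.0 5.0
z -7.0 5 x 2.0 4.0 6.0 y 2.0 3.0 4.0
z -13.0 6 x 1.0 3.0 6.0 y -0.0 3.0 4.0
z -19.0 8 x 2.0 4.0 5.0 y -1.0 3.0 4.0
z -25.0 7 x 1.0 4.0 6.0 y 1.0 2.0 5.0
z -31.0 11 x -3.0 2.0 6.0 y -1.0 2.0 4.0
z -37.0 2 x 2.0 3.0 5.0 y 2.0 2.0 2.0
```

```bash
python3 -m pendant '{"translation":[[0.1,-0.1,2],[0.1,-0.1,5],[0.1,-0.1,7],[0.1,-0.1,8],[0.1,-0.1,9],[0.1,-0.1,9]],"turn":[0,0,0,0,0,0]}'; python3 -m pendant '{"translation":[[0,0,1],[0,0,2],[0,0,3],[0,0,4],[0,0,4.4],[0,0,4.4]],"turn":[0,0,0,0,0,0]}'; python3 st.py
```

```text
t: 40.33
tcp_pos: [0.5147, -0.1786, 0.1179]
tool_rot: [-0.091, 0.996, 0.0, -0.0]
ft_force: [-0.3, 0.3, -0.8]
finger_gap: 0.0168
t: 41.08
tcp_pos: [0.5146, -0.1787, 0.0738]
tool_rot: [-0.09, 0.996, 0.0, -0.0]
ft_force: [0.2, 0.1, -0.2]
finger_gap: 0.0166
t 41.08 tcp [ 0.5146 -0.1787  0.0738] yaw -169.62 tilt 0.03 gap 0.0166 F [ 0.2  0.1 -0.2]
  fixture frame mm [-172.7 -352.4   73.8] F [ 0.3  0.  -0.2] T [-0.01  0.03 -0.01]
```

No side forces. I'll lower the last few millimetres to contact, then open.

```bash
python3 -m pendant '{"translation":[[0,0,0.15],[0,0,0.3],[0,0,0.35],[0,0,0.35]],"turn":[0,0,0,0]}'; python3 -m pendant '{"translation":[[0,0,0.05],[0,0,0.05]],"turn":[0,0]}'; python3 st.py
```

```text
t: 41.58
tcp_pos: [0.5147, -0.1787, 0.0706]
tool_rot: [-0.09, 0.996, -0.0, 0.0]
ft_force: [0.3, 0.5, -0.4]
finger_gap: 0.0165
t: 41.82
tcp_pos: [0.5148, -0.1787, 0.0702]
tool_rot: [-0.09, 0.996, -0.0, 0.0]
ft_force: [-0.3, 0.7, 0.1]
finger_gap: 0.0165
t 41.83 tcp [ 0.5148 -0.1787  0.0702] yaw -169.62 tilt 0.01 gap 0.0165 F [-0.3  0.7  0.1]
  fixture frame mm [-172.6 -352.5   70.2] F [-0.   0.7  0.1] T [0.03 0.05 0.02]
```

```bash
python3 -m pendant '{"translation":[[0,0,0.1],[0,0,0.15],[0,0,0.15]],"turn":[0,0,0]}' ; python3 -m pendant '{"translation":[[0,0,0],[0,0,0],[0,0,0],[0,0,0],[0,0,0]],"turn":[0,0,0,0,0]}' 0 60; python3 -m pendant '{"translation":[[0,0,-3],[0,0,-7],[0,0,-12],[0,0,-16],[0,0,-16],[0,0,-16]],"turn":[0,0,0,0,0,0]}'
python3 - <<'E'
from pk import *
m=pts[(abs(pts[:,2])<.04)&(abs(pts[:,3])<.04)&(pts[:,4]>.085)&(pts[:,4]<.17)]
for a in np.arange(.16,.096,-.008):
    q=m[(m[:,4]<=a)&(m[:,4]>a-.008)]
    if len(q):print("z",(a*1e3).round(),len(q),"x",*(1e3*np.percentile(q[:,2],[2,50,98])).round(),"y",*(1e3*np.percentile(q[:,3],[2,50,98])).round())
E
python3 look.py pics/a10.png scene,150,130,250,290,2
```

```text
t: 42.2
tcp_pos: [0.5149, -0.1788, 0.0701]
tool_rot: [-0.09, 0.996, -0.0, 0.001]
ft_force: [-5.9, 2.1, 17.9]
finger_gap: 0.0167
t: 42.82
tcp_pos: [0.5147, -0.1787, 0.0685]
tool_rot: [-0.09, 0.996, -0.0, -0.0]
ft_force: [0.1, -0.4, -0.4]
finger_gap: 0.0852
t: 43.58
tcp_pos: [0.5143, -0.1785, 0.2278]
tool_rot: [-0.09, 0.996, 0.0, -0.0]
ft_force: [-0.2, -0.6, 0.6]
finger_gap: 0.0856
z 160.0 17 x -7.0 1.0 9.0 y -7.0 2.0 8.0
z 152.0 44 x -7.0 4.0 9.0 y -10.0 4.0 10.0
z 144.0 27 x -8.0 5.0 10.0 y -5.0 6.0 10.0
z 136.0 31 x -7.0 6.0 10.0 y -7.0 7.0 10.0
z 128.0 28 x -7.0 7.0 10.0 y -8.0 7.0 10.0
z 120.0 31 x -8.0 3.0 10.0 y -8.0 7.0 9.0
z 112.0 30 x -8.0 6.0 10.0 y -6.0 6.0 14.0
z 104.0 189 x -26.0 9.0 29.0 y -29.0 11.0 32.0
```

View pics/a10.png

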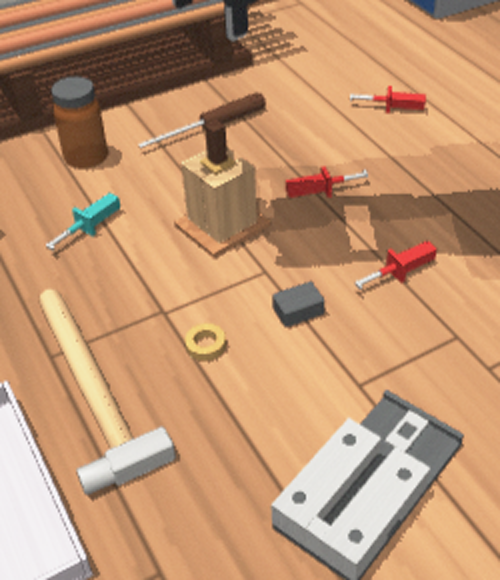

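The pick is upright in its stand at (217,140), centred within about 2 mm. The key lies against the lip at (408,430), the bystanders in view are where they were, and the gripper is clear. Handing in.

```bash
python3 -c "
from bench import *
print(sign_off()); print(observe()['t'])"
```

```text
the job is handed in; nothing more can be done
None
the job is handed in; nothing more can be done
```

The key is out of the slot and lies flat against the apron's front lip, and the pick is back upright in its stand. I handed in at about 43.7 s of the 58 s allowed. No verdict was reported.

**Last checks**
- **Key:** the eye centre is at fixture x ≈ -38.5 mm and y ≈ -1 mm, with the front edge at the lip. The depth points on its top fit it lying flat.
- **Pick:** the handle is vertical and within about 2 mm of the seat.
- **Forces:** pulling the key took about 7 N and stopping at the lip about 6 N. Feeling for the slot floor reached 11 N.
- **Robot:** the gripper is open and well clear of everything.
- **Bystanders:** the hammer, oil, ring, driver and steel block look unmoved in the last picture. The tin and punch were out of that crop; the tool never went near them.

**What went wrong or disagreed**
- **First grasp failed:** in the depth images the fingertips end about 41 mm above the reported TCP, not at it. The fingers only nipped the top of the handle and knocked the pick out of its stand.
- **Recovery:** I picked it up off the bench, levered it upright against the stand's edge and web, re-seated it, and gripped it again with the offset allowed for. The first re-seating pressed the collar on the stand with about 35 N.
- **Pick turned 90°:** it rolled a quarter turn in the grip during the recovery. I found this before entering the slot and turned the tool to match.
- **Picture budget:** I viewed 14 pictures, over the 10 budgeted and the one or two extra allowed, because of the recovery.

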